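# Empty the casting pot and hold the dust shutter half open

### The job

Tip all four rough castings out of the small steel pot into the extraction tray, and stand the empty pot upright on the bench again, clear of the tray. Then slide the black tab of the hood's sprung shutter to half open, its pointer at the long middle mark, so that the dust is drawn off but no casting is sucked in; never let the shutter run near fully open. Finish still holding the shutter there against its spring, and leave the jar, the dental model and the brush where they are.

Things in the scene. Friction and masses are not known exactly. Their poses are not given: they have to be found in the camera images.
- unit: fixed bench dust-extraction unit: white open tray with a hood along its back. Origin at bench level, mid of the line where tray meets hood; x points from tray into hood (on average along world -y, hood on the robot's right), y along the hood (the way the shutter opens, on average world +x), z up. Hood: x 0 to 75 mm, y -115 to 115 mm, flat top at z = 90 mm, mouth towards the tray
- tray_centre (a point): centre of the tray's floor, on its upper face (4 mm above the bench), at x = -84 mm in the unit's frame. The tray spans 170 mm along the unit's x and 200 mm along its y; walls 4 mm thick, rim 28 mm above the bench on three sides, the hood on the fourth
- shutter (a joint): travel of the hood's aluminium sliding shutter in m: 0 = closed (where its spring keeps it), 0.060 = fully open, 0.030 = half. It opens along the unit's +y. The spring resists with about 3 N at the start, 7.5 N at half and 12 N at full travel, and shuts it when let go
- tab (a point): centre of the shutter's upright black tab (moves with it), 114 mm above the bench. 12 mm thick along the travel, 34 mm wide across, 42 mm tall, top 135 mm above the bench; from above it can be pinched along the travel or pushed. A pointer at its foot; three black ribs on the hood's top mark closed, half (the long one) and fully open
- pot: plain round open steel pot, loose, 150 g or so; the same pot as pot_mid. Origin at the centre of its underside, z up its axis to the open mouth
- pot_mid (a point): centre of the steel pot, half-way up (32.5 mm above its underside). The pot is 65 mm tall, outside diameter 44 mm at the foot widening to 58 mm at the rim, wall 3 mm, inner floor 4 mm up. Starts upright on the bench
- cast0_c (a point): rough metal casting, a chunky lump about 14 mm across, 12 g; this point is its centre. Starts in the pot
- cast1_c (a point): rough metal casting, a chunky lump about 14 mm across, 12 g; this point is its centre. Starts in the pot
- cast2_c (a point): rough metal casting, a chunky lump about 14 mm across, 12 g; this point is its centre. Starts in the pot
- cast3_c (a point): rough metal casting, a chunky lump about 14 mm across, 12 g; this point is its centre. Starts in the pot
- jar: bystander: small closed glass jar, 44 mm across, 50 mm tall; origin at the centre of its underside. Leave alone
- model: bystander: pink and white horseshoe-shaped dental model, about 64 mm across, 24 mm tall; origin under its centre. Leave alone
- brush: bystander: bench brush lying down, 160 mm long; origin under it, its x along its length. Leave alone

How it is judged:
On the way, in this order (a step that is already met when the one before it is completed fails the run):
1. all four castings lie in the tray (x of cast0_c in the frame of unit between -0.168 and 0 m and y of cast0_c in the frame of unit between -0.098 and 0.098 m and z of each of cast0_c, cast1_c, cast2_c, cast3_c in the frame of unit below 0.03 m and x of cast1_c in the frame of unit between -0.168 and 0 m and y of cast1_c in the frame of unit between -0.098 and 0.098 m and x of cast2_c in the frame of unit between -0.168 and 0 m and y of cast2_c in the frame of unit between -0.098 and 0.098 m and x of cast3_c in the frame of unit between -0.168 and 0 m and y of cast3_c in the frame of unit between -0.098 and 0.098 m), for 0.2 s.
2. the pot, let go, stands upright on the bench clear of the tray (angle between pot_mid's own z axis and vertical below 0.1 rad and height (world z) of pot_mid between 0.029 and 0.036 m and contact force between pot and unit below 0.05 N and contact force between pot and the arm below 0.05 N and contact force between pot and the fingers below 0.05 N and linear speed of pot below 0.02 m/s), for 0.2 s.
At the end, for the whole second after the job is handed in: All four castings lie in the tray; the pot stands upright (within 0.1 rad) on the bench, not touched by the robot or the unit; the shutter is held still at half travel, 30 mm within 8 mm, by the fingers pressing on it with more than 2 N (all of step 1 and all of step 2 and value of joint shutter between 0.022 and 0.038 m and velocity of joint shutter between -0.02 and 0.02 m/s and contact force between the fingers and shutter above 2 N); the arm keeps its last pose, push and grip.
It fails at once if the shutter runs near fully open (beyond 52 mm) (value of joint shutter above 0.052 m).
It fails at once if a bystander is disturbed (moved 20 mm) (distance of any of jar, model, brush from where it was at the start of the episode above 0.02 m).
It also fails if it takes over 64 s, if anything falls off the work surface, if the arm or the gripper's body presses on something with over 40 N, if the wrist force passes 120 N, or if a joint passes its speed limit or range.

### The arm

A 7-joint arm with a two-finger parallel gripper is mounted at the origin on the work surface. World frame = base frame: x ahead of the robot, y to its left, z up, the work surface at z = 0. Lengths are in m, angles in rad, forces in N, time in s.
With the tool pointing down it reaches from about 0.4 to 0.9 m from the base axis. Payload 5.5 kg.
Tool frame: the origin (TCP) lies at the very end of the fingers, on their centre line; the grasp point (between the pads) lies 19 mm behind it (r.hold_point_z is the distance from the TCP to the grasp point, in m); x points along the fingers, y is the direction in which the jaws open and shut, and the axes are right-handed (so a half turn about x gives the same grasp; the last joint's range is limited). The gripper opens to 85 mm and grips with 20 to 120 N. Pads are 22 mm wide; open, the fingers measure 114 mm over their backs; the gripper's body (76 mm by 85 mm) begins 54 mm behind the grasp point. The pads swing forward as they close: fully open they stand 13 mm farther back than shut.
Start: joints at [1.406, 0.501, -0.427, 1.55, 0.221, 1.138, -0.21], TCP at [0.27, -0.591, 0.203] pointing down, gripper open.
Joint ranges: [-2.88, 2.88], [-0.31, 2.03], [-1.54, 1.56], [0.2, 2.42], [-1.41, 4.55], [0.19, 2.02], [-2.57, 2.57]. Speed limits (rad/s): [2.57, 2.57, 3.14, 3.14, 3.14, 3.14, 3.14].

### API

Orientations are given as a 3x3 rotation matrix whose columns are the frame's x, y, z axes.
In Python, from rig import r gives the robot as it stands.
- The arm moves only by the tool step_arm, never from a script. Its argument "deltas" is a list of rows, each an object with "delta_rot": the turn, a rotation vector about the tool's x, y, z in degrees, a list of three; "offset": the shift along the tool's x, y, z in m, a list of three; "grip": the opening, from 0 (shut) to 1 (fully open). In form: [{"delta_rot": [rx, ry, rz], "offset": [x, y, z], "grip": grip}, ...]. A call has 1 to 20 rows; each row shifts and turns the commanded pose from where the row before left it, along the tool's axes as they then stand; what a row does not reach is not made up. A row lasts 1/10 s, in which the tool goes at most 50 mm and 8.59 degrees, less where a joint would pass 70% of its speed; a pose out of reach is approached as far as the arm can. A call with a gripper value outside its range is refused whole. The fingers move at their own pace and stop on an object; the grip force is fixed at half the most. Time passes only in rows, so rows that do not move let the fingers close. It gives the time, the measured TCP pose, the force and the opening at its end, in the units of the state.
- r.observe(): the state, without advancing time (a new reading comes with each control period).
- r.camera(name): name is "side" or "top" or "wrist"; returns a dict with "image" (400x640x3 uint8, red, green, blue), "depth" (400x640 float32, m along the optical axis (not along the pixel's ray), 0 where there is no reading), "fx", "fy", "cx", "cy" (pixels), "k1" (the pictures are not rectified: a ray, as slopes to the right and down, at radius r is drawn at 1 + k1 r^2 times it, then the intrinsics apply), "extrinsics" (4x4, takes a point from camera to world coordinates); the wrist camera has in their place "mount" (4x4, takes a point from camera to tool coordinates, whose origin is the TCP and whose axes are the tool frame's). Camera axes: x right, y up, looking along -z (the intrinsics and any distortion apply to the point x, -y, -z); pixel columns grow to the right and rows downward; lengths in m; the calibration is good to about 2 mm. A picture is of the moment at which its call begins: read the wrist's pose just before it.
- r.sign_off(): hands the job in, once; it reports no verdict.
The state is a dict: "clock": time; "joint_pos": joint angles; "joint_velocities": joint speeds; "joint_efforts": joint torques, N m; "tcp_pos": TCP position; "tool_rot": TCP orientation; "ft_force": force on the tool from outside, world axes, zero at the start; "torque": the same for the moment, N m; "opening": finger opening in m.
Only numpy, scipy, OpenCV 4.12 (cv2) and the standard library are available. Lean on these libraries where they do the work, as an engineer would, in place of code of your own. Each camera call takes 0.05 s, during which the arm holds its last target.

## Working session

There is one attempt and no reset: what is moved stays moved. The work goes in short steps, Python scripts to look and compute and a tool call to move; the robot and the scene stay as the last step left them, time stands still between calls to the robot, and variables do not carry over. Pictures are saved under pics/ and viewed, and the job is handed in when it is done.

Besides the shell and the picture viewer there is one more tool, called after ">>>" by a JSON object that holds its "fn" and its "kwargs", one argument or row to a line. step_arm: Moves the arm, as the interface text tells. Its arguments: {"type":"object","properties":{"deltas":{"type":"array"}},"required":["deltas"]}

```bash
ls; mkdir -p pics
python3 - <<'E'
from rig import r
import cv2,numpy as np
s=r.observe(); print(s['clock'],s['tcp_pos'],np.round(s['tool_rot'],3),s['opening'],s['ft_force'])
for n in ['side','top','wrist']:
    c=r.camera(n); np.savez('pics/%s0.npz'%n,**c)
    cv2.imwrite('pics/%s0.png'%n,c['image'][:,:,::-1]); print(n,c['fx'],c['fy'],c['cx'],c['cy'],c['k1'],np.round(c.get('extrinsics',c.get('mount')),3).tolist())
E
```

```text
pics
0.0 [ 0.26931484 -0.59077895  0.20236298] [[-0.001  0.415 -0.91 ]
 [ 0.002 -0.91  -0.415]
 [-1.    -0.002 -0.   ]] 0.08506685729062234 [-0.33634286  0.11649651  0.27872586]
side 408.08298037379586 408.08298037379586 317.18218326833215 194.2197054949907 -0.0834459664438387 [[0.987, 0.076, -0.143, 0.402], [-0.161, 0.559, -0.813, -0.73], [0.019, 0.826, 0.564, 0.643], [0.0, 0.0, 0.0, 1.0]]
top 371.1722671661242 371.1722671661242 316.3077727234534 196.1709455390603 -0.022444562277869083 [[-0.006, 0.997, -0.076, 0.487], [-1.0, -0.005, 0.001, 0.064], [0.001, 0.076, 0.997, 0.975], [0.0, 0.0, 0.0, 1.0]]
wrist 323.1262283216853 323.1262283216853 314.48279455926956 196.81307294270508 -0.008560540117518566 [[0.001, 0.311, -0.951, -0.171], [1.0, 0.0, 0.001, 0.001], [0.0, -0.951, -0.311, -0.081], [0.0, 0.0, 0.0, 1.0]]
```

View pics/side0.png

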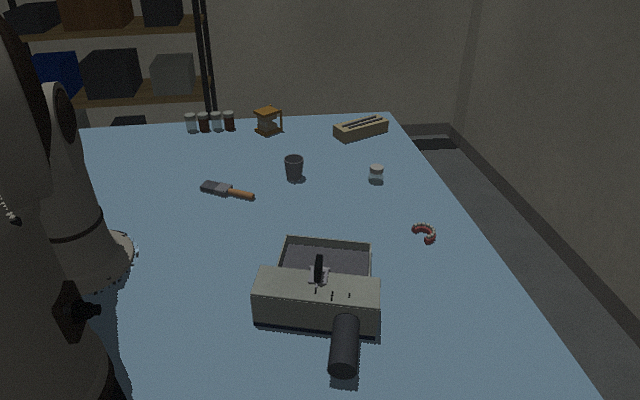

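View pics/top0.png

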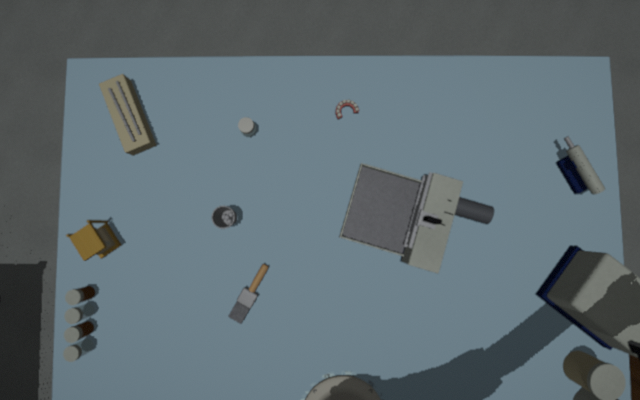

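View pics/wrist0.png

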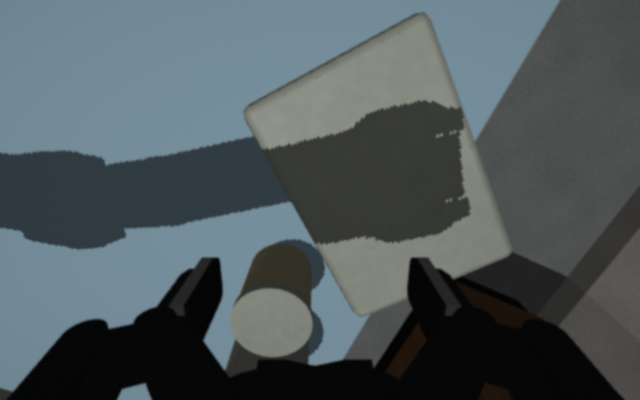

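```bash
cat > h.py <<'E'
import numpy as np,cv2
def ray(c,uv):
    K=np.array([[c['fx'],0,c['cx']],[0,c['fy'],c['cy']],[0,0,1.]])
    p=cv2.undistortPointsIter(np.array(uv,float).reshape(-1,1,2),K,np.array([float(c['k1']),0,0,0]),None,None,(3,50,1e-10)).reshape(-1,2)
    return np.c_[p[:,0],-p[:,1],-np.ones(len(p))]
def onplane(c,uv,z,E=None):
    E=c['extrinsics'] if E is None else E
    d=ray(c,uv)@E[:3,:3].T;o=E[:3,3]
    return o+d*((z-o[2])/d[:,2])[:,None]
def cloud(c,E=None):
    E=c['extrinsics'] if E is None else E
    D=c['depth'];v,u=np.mgrid[:400,:640]
    d=ray(c,np.c_[u.ravel(),v.ravel()])*D.ravel()[:,None]
    return (d@E[:3,:3].T+E[:3,3]).reshape(400,640,3)
def proj(c,P,E=None):
    E=c['extrinsics'] if E is None else E
    q=(np.atleast_2d(P)-E[:3,3])@E[:3,:3]
    a=np.c_[q[:,0]/-q[:,2],-q[:,1]/-q[:,2]];r2=(a**2).sum(1)[:,None]
    a=a*(1+c['k1']*r2)
    return a*[c['fx'],c['fy']]+[c['cx'],c['cy']]
E
python3 - <<'E'
from h import *
c=dict(np.load('pics/top0.npz')); X=cloud(c); im=c['image']
print('bench z',np.median(X[20:,100:500][:,:,2][60:300]))
def crop(u0,v0,u1,v1,k,n): cv2.imwrite('pics/%s.png'%n,cv2.resize(im[v0:v1,u0:u1,::-1],None,fx=k,fy=k,interpolation=cv2.INTER_CUBIC))
crop(330,150,500,280,4.5,'unit_t'); crop(200,190,260,240,8,'pot_t')
Z=X[:,:,2]
# hood top
roi=np.zeros((400,640),bool);roi[150:285,395:475]=1
m=(roi&(Z>.08)&(Z<.1)).astype(np.uint8)
m=cv2.morphologyEx(m,cv2.MORPH_CLOSE,np.ones((9,9)))
P=X[(m>0)&(Z>.08)&(Z<.1)]
rc=cv2.minAreaRect((P[:,:2]*1000).astype(np.float32)); print('hood',rc,cv2.boxPoints(rc),np.median(P[:,2]))
m=roi&(Z>.115)&(Z<.15); P=X[m]; print('tab',m.sum(),P.mean(0),cv2.minAreaRect((P[:,:2]*1000).astype(np.float32)))
roi=np.zeros((400,640),bool);roi[195:240,200:250]=1
m=roi&(Z>.055)&(Z<.075);P=X[m]; print('pot rim',m.sum(),cv2.minEnclosingCircle((P[:,:2]*1000).astype(np.float32)),P.mean(0))
for n,(u0,v0,u1,v1,zl) in dict(jar=(230,110,265,145,.03),model=(325,90,370,130,.008),brush=(220,255,280,330,.006),tray=(330,150,430,265,.02)).items():
    roi=np.zeros((400,640),bool);roi[v0:v1,u0:u1]=1
    m=roi&(Z>zl)&(Z<.06);P=X[m];print(n,m.sum(),cv2.minAreaRect((P[:,:2]*1000).astype(np.float32)),P[:,2].max())
E
```

```text
bench z -0.00014372567343856613
hood ((491.3090515136719, -218.3879852294922), (82.4141845703125, 229.83554077148438), 73.48802185058594) [[ 369.41876 -225.23427]
 [ 589.77594 -290.55716]
 [ 613.19934 -211.5417 ]
 [ 392.84216 -146.21881]] 0.08959629277224013
tab 93 [ 0.49542048 -0.2023671   0.13203752] ((495.3837890625, -203.86216735839844), (31.890609741210938, 11.937496185302734), 72.44558715820312)
pot rim 128 ((506.14617919921875, 292.6582336425781), 29.01671028137207) [0.50639843 0.29652557 0.06241873]
jar 208 ((740.649169921875, 241.9735107421875), (38.802330017089844, 38.49800109863281), 48.067508697509766) 0.05300717319832304
model 207 ((794.0775756835938, -16.034095764160156), (39.76685333251953, 60.414974212646484), 18.163036346435547) 0.026423535068755832
brush 774 ((303.6805114746094, 220.99281311035156), (75.68428802490234, 159.40426635742188), 50.296321868896484) 0.025395881171906387
tray 756 ((525.6424560546875, -106.34921264648438), (171.58885192871094, 230.4221954345703), 73.0726547241211) 0.05993486025377759
```

Run:
```python
from h import *
c=dict(np.load('pics/side0.npz')); X=cloud(c); im=c['image']
def crop(u0,v0,u1,v1,k,n): cv2.imwrite('pics/%s.png'%n,cv2.resize(im[v0:v1,u0:u1,::-1],None,fx=k,fy=k,interpolation=cv2.INTER_CUBIC))
crop(245,225,390,345,5,'unit_s')
```

```text
(no output)
```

View pics/unit_t.png

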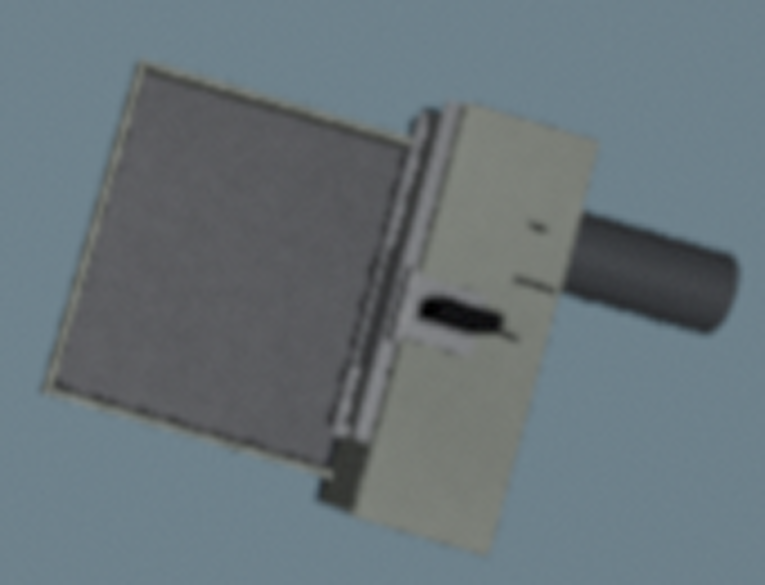

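View pics/unit_s.png

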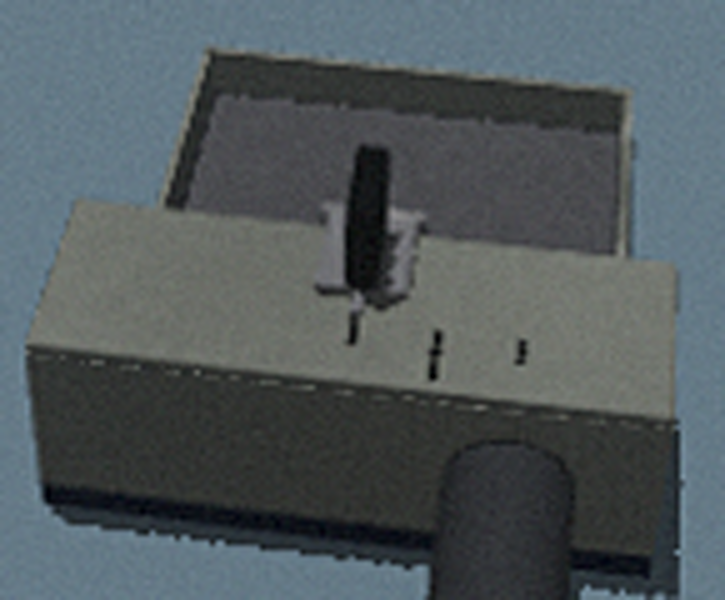

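View pics/pot_t.png

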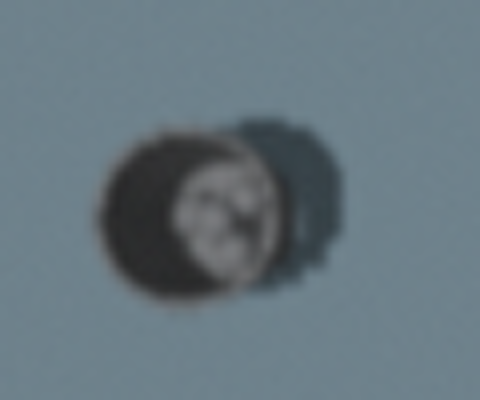

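>>> {"fn": "step_arm", "kwargs": {
  "deltas": [
    {"delta_rot": [-4.4,0,0],"offset": [-0.01,0,-0.048],"grip": 1},
    {"delta_rot": [-4.4,0,0],"offset": [-0.01,0,-0.048],"grip": 1},
    {"delta_rot": [-4.4,0,0],"offset": [-0.01,0,-0.048],"grip": 1},
    {"delta_rot": [-4.4,0,0],"offset": [-0.01,0,-0.048],"grip": 1},
    {"delta_rot": [-4.4,0,0],"offset": [-0.01,0,-0.048],"grip": 1},
    {"delta_rot": [-4.4,0,0],"offset": [-0.01,0,-0.048],"grip": 1},
    {"delta_rot": [-4.4,0,0],"offset": [-0.01,0,-0.048],"grip": 1},
    {"delta_rot": [-4.4,0,0],"offset": [-0.01,0,-0.048],"grip": 1},
    {"delta_rot": [-4.4,0,0],"offset": [-0.01,0,-0.048],"grip": 1},
    {"delta_rot": [-4.4,0,0],"offset": [-0.01,0,-0.048],"grip": 1}
  ]
}}

```text
clock: 1.15
tcp_pos: [0.6056, -0.2626, 0.3033]
tool_rot: [[-0.0, 0.932, -0.364], [0.0, -0.364, -0.932], [-1.0, -0.0, -0.0]]
ft_force: [0.2, 0.6, -0.7]
opening: 0.0857
```

```bash
cat > st.py <<'E'
from rig import r
import numpy as np,json
s=r.observe(); print('t',round(float(s['clock']),2),'q',np.round(s['joint_pos'],3).tolist(),'p',np.round(s['tcp_pos'],4).tolist(),'F',np.round(s['ft_force'],1).tolist(),'open',round(float(s['opening']),4));print(np.round(s['tool_rot'],3).tolist())
open('log.jsonl','a').write(json.dumps(dict(q=np.array(s['joint_pos']).tolist(),p=np.array(s['tcp_pos']).tolist(),R=np.array(s['tool_rot']).tolist()))+'\n')
E
python3 st.py
```

```text
t 1.15 q [0.838, 0.5, -0.7, 1.391, 0.321, 1.365, -0.239] p [0.6056, -0.2626, 0.3033] F [0.2, 0.6, -0.7] open 0.0857
[[-0.0, 0.932, -0.364], [0.0, -0.364, -0.932], [-1.0, -0.0, -0.0]]
```

>>> {"fn": "step_arm", "kwargs": {
  "deltas": [
    {"delta_rot": [-4.4,0,0],"offset": [0,0,-0.049],"grip": 1},
    {"delta_rot": [-4.4,0,0],"offset": [0,0,-0.049],"grip": 1},
    {"delta_rot": [-4.4,0,0],"offset": [0,0,-0.049],"grip": 1},
    {"delta_rot": [-4.4,0,0],"offset": [0,0,-0.049],"grip": 1},
    {"delta_rot": [-4.4,0,0],"offset": [0,0,-0.049],"grip": 1},
    {"delta_rot": [-4.4,0,0],"offset": [0,0,-0.049],"grip": 1},
    {"delta_rot": [-4.4,0,0],"offset": [0,0,-0.049],"grip": 1},
    {"delta_rot": [-4.4,0,0],"offset": [0,0,-0.049],"grip": 1},
    {"delta_rot": [-4.4,0,0],"offset": [0,0,-0.049],"grip": 1},
    {"delta_rot": [-4.4,0,0],"offset": [0,0,-0.049],"grip": 1}
  ]
}}

```text
clock: 2.15
tcp_pos: [0.6184, 0.2154, 0.3029]
tool_rot: [[-0.0, 0.923, 0.385], [-0.0, 0.385, -0.923], [-1.0, -0.0, -0.0]]
ft_force: [1.9, 0.6, -0.3]
opening: 0.0854
```

```bash
python3 st.py
```

```text
t 2.15 q [0.226, 0.558, -0.926, 1.402, 0.443, 1.399, -0.304] p [0.6184, 0.2154, 0.3029] F [1.9, 0.6, -0.3] open 0.0854
[[-0.0, 0.923, 0.385], [-0.0, 0.385, -0.923], [-1.0, -0.0, -0.0]]
```

>>> {"fn": "step_arm", "kwargs": {
  "deltas": [
    {"delta_rot": [0,-8,0],"offset": [0,-0.01,0],"grip": 1},
    {"delta_rot": [0,-8,0],"offset": [0,-0.01,0],"grip": 1},
    {"delta_rot": [0,-8,0],"offset": [0,-0.01,0],"grip": 1},
    {"delta_rot": [0,-8,0],"offset": [0,-0.01,0],"grip": 1},
    {"delta_rot": [0,-8,0],"offset": [0,-0.01,0],"grip": 1}
  ]
}}

```text
clock: 2.65
tcp_pos: [0.5725, 0.1954, 0.3047]
tool_rot: [[0.251, 0.923, 0.291], [-0.596, 0.384, -0.705], [-0.763, 0.003, 0.647]]
ft_force: [1.2, 0.4, -0.7]
opening: 0.0857
```

```bash
python3 st.py
```

```text
t 2.65 q [-0.256, 0.539, -0.735, 1.564, 0.916, 1.655, -0.756] p [0.5725, 0.1954, 0.3047] F [1.2, 0.4, -0.7] open 0.0857
[[0.251, 0.923, 0.291], [-0.596, 0.384, -0.705], [-0.763, 0.003, 0.647]]
```

```bash
cat > kin.py <<'E'
import numpy as np,json,itertools
from scipy.optimize import least_squares
from scipy.spatial.transform import Rotation as Ro
def fk(q,p,s):
    h,d3,d5,L,a,a2,a7,o1,o7,b=p
    R=Ro.identity();x=np.zeros(3)
    def t(v):
        nonlocal x; x=x+R.apply(v)
    def rot(ax,an):
        nonlocal R; R=R*Ro.from_euler(ax,an)
    rot('z',s[0]*q[0]+o1);t([b,0,h]);rot('y',s[1]*q[1]);t([0,0,d3]);rot('z',s[2]*q[2]);t([a,0,0]);rot('y',s[3]*q[3]);t([-a2,0,d5]);rot('z',s[4]*q[4]);rot('y',s[5]*q[5]);t([a7,0,L]);rot('z',s[6]*q[6]+o7)
    M=R.as_matrix(); # tool x = z
    return x,np.c_[M[:,2],M[:,0],M[:,1]]
def load():
    D=[json.loads(l) for l in open('log.jsonl')]
    D.append(dict(q=[1.406,.501,-.427,1.55,.221,1.138,-.21],p=[.2693,-.5908,.2024],R=[[-.001,.415,-.91],[.002,-.91,-.415],[-1,-.002,0]]))
    return [(np.array(d['q']),np.array(d['p']),np.array(d['R'])) for d in D]
def res(p,s,D): 
    o=[]
    for q,x,R in D:
        X,M=fk(q,p,s); o+=[(X-x)*3,((M-R)).ravel()]
    return np.concatenate(o)
if __name__=='__main__':
    D=load();out=[]
    for s in itertools.product([1,-1],repeat=5):
        s=(s[0],1,s[1],1,s[2],1,s[3])
        for o7 in (0,1.57,3.14,-1.57):
            f=least_squares(res,[.33,.35,.35,.25,0,0,0,0,o7,0],args=(s,D))
            out.append((f.cost,s,f.x))
    out.sort(key=lambda t:t[0])
    for o in out[:4]: print(o[0],o[1],np.round(o[2],3))
    json.dump(dict(s=out[0][1],p=out[0][2].tolist()),open('kin.json','w'))
E
python3 kin.py
```

```text
0.0005130251739352832 (-1, 1, -1, 1, -1, 1, -1) [ 3.570e-01  4.800e-01  4.640e-01  3.870e-01 -1.100e-02  1.000e-03
  2.000e-03 -1.800e-02 -3.158e+00  2.800e-02]
0.0005130251739352832 (-1, 1, -1, 1, -1, 1, -1) [ 3.570e-01  4.800e-01  4.640e-01  3.870e-01 -1.100e-02  1.000e-03
  2.000e-03 -1.800e-02 -3.158e+00  2.800e-02]
0.0005130251739352909 (-1, 1, -1, 1, -1, 1, -1) [ 3.570e-01  4.800e-01  4.640e-01  3.870e-01 -1.100e-02  1.000e-03
  2.000e-03 -1.800e-02 -3.158e+00  2.800e-02]
0.0005130251739352909 (-1, 1, -1, 1, -1, 1, -1) [ 3.570e-01  4.800e-01  4.640e-01  3.870e-01 -1.100e-02  1.000e-03
  2.000e-03 -1.800e-02 -3.158e+00  2.800e-02]
```

```bash
cat > plan.py <<'E'
from kin import *
K=json.load(open('kin.json'));P=K['p'];S=K['s']
lo=np.array([-2.88,-.31,-1.54,.2,-1.41,.19,-2.57]);hi=np.array([2.88,2.03,1.56,2.42,4.55,2.02,2.57])
def Rt(az,pitch,roll=0):
    # tool x along az, pitch below horizontal; y horizontal such that at pitch->90, matches; then roll about tool x (deg)
    az,pi=np.radians([az,pitch]); d=np.array([np.cos(az),np.sin(az),0])
    x=d*np.cos(pi)+[0,0,-np.sin(pi)]; y=np.array([-d[1],d[0],0]); z=np.cross(x,y)
    return np.c_[x,y,z]@Ro.from_euler('x',roll,degrees=True).as_matrix()
def ik(p,R,q0):
    f=least_squares(lambda q:np.r_[(lambda X,M:np.r_[(X-p)*5,(M-R).ravel()*1])(*fk(q,P,S)),.003*(q-q0)],np.clip(q0,lo+.02,hi-.02),bounds=(lo+.02,hi-.02))
    X,M=fk(f.x,P,S); return f.x,np.linalg.norm(X-p),np.linalg.norm(M-R)
E
python3 - <<'E'
from plan import *
q0=np.array([-0.256,0.539,-0.735,1.564,0.916,1.655,-0.756])
pot=np.array([.506,.2935,.042]); 
ux=np.array([-.286,-.958,0]);tray=np.array([.525,-.1055,.004])
for az in (-90,-67,-50,-30):
  for pit in (20,30,40):
    R=Rt(az,pit)
    q,e,f=ik(pot+R[:,0]*.019,R,q0)
    print('grasp',az,pit,np.round(q,2),round(e,4),round(f,3))
for az in (-107,-90,-67,-45,-30):
  for pit in (0,10,20):
   for roll in (-150,150):
    R=Rt(az,pit); potz_t=R.T@[0,0,1]
    R2=Rt(az,pit,roll); 
    R0=Rt(az,30); pz=R2@(R0.T@[0,0,1.])
    g=tray+[0,0,.115]-.0*pz
    q,e,f=ik(g+R2[:,0]*.019,R2,q0)
    print('pour',az,pit,roll,'potz',np.round(pz,2),np.round(q,2),round(e,4),round(f,3))
E
```

```text
grasp -90 20 [-0.73  1.34 -0.39  1.06  0.93  2.   -1.27] 0.0 0.0
grasp -90 30 [-0.66  1.23 -0.46  1.18  0.91  1.86 -1.31] 0.0 0.0
grasp -90 40 [-0.58  1.12 -0.51  1.31  0.87  1.71 -1.33] 0.0 0.0
grasp -67 20 [-0.78  1.22 -0.43  1.4   1.16  1.82 -1.29] 0.0 0.0
grasp -67 30 [-0.7   1.12 -0.5   1.49  1.13  1.7  -1.28] 0.0 0.0
grasp -67 40 [-0.61  1.03 -0.56  1.57  1.1   1.57 -1.25] 0.0 0.0
grasp -50 20 [-0.79  1.16 -0.47  1.66  1.35  1.72 -1.34] 0.0 0.0
grasp -50 30 [-0.7   1.06 -0.54  1.73  1.33  1.6  -1.29] 0.0 0.0
grasp -50 40 [-0.59  0.97 -0.61  1.79  1.3   1.47 -1.23] 0.0 0.0
grasp -30 20 [-0.75  1.11 -0.52  1.95  1.65  1.68 -1.42] 0.0 0.0
grasp -30 30 [-0.64  1.01 -0.61  2.    1.63  1.54 -1.33] 0.0 0.0
grasp -30 40 [-0.52  0.91 -0.69  2.03  1.58  1.39 -1.21] 0.0 0.0
pour -107 0 -150 potz [ 0.56  0.35 -0.75] [-0.22  1.24 -0.26  1.47  1.1   2.    1.3 ] 0.0 0.0
pour -107 0 150 potz [-0.27  0.6  -0.75] [-1.16  2.    1.54  1.54 -0.46  1.41 -2.55] 0.0121 0.19
pour -107 10 -150 potz [ 0.6   0.47 -0.65] [-0.07  1.17 -0.48  1.54  1.16  2.    1.25] 0.0 0.0
pour -107 10 150 potz [-0.23  0.72
[... 1855 characters left out ...]
8] 0.007 0.044
pour -45 20 150 potz [-0.82  0.21 -0.53] [-1.6   1.69  1.26  2.33 -1.39  0.21 -1.54] 0.0138 0.143
pour -30 0 -150 potz [-0.22  0.62 -0.75] [-1.67  2.01  0.8   2.4   2.    0.46 -0.24] 0.0054 0.034
pour -30 0 150 potz [-0.65 -0.13 -0.75] [ 1.46 -0.29 -1.52  2.4   0.97  0.21 -2.55] 0.1017 1.093
pour -30 10 -150 potz [-0.32  0.69 -0.65] [-0.11  1.23 -0.31  2.4   2.22  2.    0.87] 0.0283 0.172
pour -30 10 150 potz [-0.76 -0.06 -0.65] [-1.84  2.01  1.14  2.34 -1.39  0.21 -1.83] 0.0356 0.331
pour -30 20 -150 potz [-0.41  0.74 -0.53] [ 0.3   1.2  -0.81  2.4   2.3   2.    1.39] 0.0403 0.23
pour -30 20 150 potz [-0.85 -0.01 -0.53] [-1.72  1.81  1.22  2.34 -1.39  0.21 -1.6 ] 0.0392 0.409
```

```bash
cat > go.py <<'E'
# rows from the current pose to a target, printed rounded
import numpy as np
from plan import *
from rig import r
def rows(pt,Rtgt,n,cur=None):
    if cur is None:
        s=r.observe();p=np.array(s['tcp_pos']);R=np.array(s['tool_rot'])
    else: p,R=cur
    v=Ro.from_matrix(R.T@Rtgt).as_rotvec(degrees=True)/n; v=np.round(v,1)
    out=[]
    for i in range(n):
        o=np.round(R.T@((pt-p)/(n-i)),3); p=p+R@o; R=R@Ro.from_rotvec(v,degrees=True).as_matrix()
        out.append((v.tolist(),o.tolist()))
    for o in out: print(o)
    print('end',np.round(p,4),'x',np.round(R[:,0],3),'y',np.round(R[:,1],3)); return p,R
E
python3 - <<'E'
from go import *
R=Rt(-67.4,30); rows(np.array([.446,.438,.1325]),R,8)
E
```

```text
([-0.0, -2.5, -0.0], [-0.006, -0.003, -0.04])
([-0.0, -2.5, -0.0], [-0.007, -0.003, -0.04])
([-0.0, -2.5, -0.0], [-0.009, -0.003, -0.039])
([-0.0, -2.5, -0.0], [-0.011, -0.003, -0.039])
([-0.0, -2.5, -0.0], [-0.012, -0.003, -0.038])
([-0.0, -2.5, -0.0], [-0.014, -0.003, -0.038])
([-0.0, -2.5, -0.0], [-0.016, -0.003, -0.037])
([-0.0, -2.5, -0.0], [-0.018, -0.003, -0.036])
end [0.4461 0.4384 0.1328] x [ 0.335 -0.801 -0.495] y [0.923 0.384 0.003]
```

>>> {"fn": "step_arm", "kwargs": {
  "deltas": [
    {"delta_rot": [0,-2.5,0],"offset": [-0.006,-0.003,-0.04],"grip": 1},
    {"delta_rot": [0,-2.5,0],"offset": [-0.007,-0.003,-0.04],"grip": 1},
    {"delta_rot": [0,-2.5,0],"offset": [-0.009,-0.003,-0.039],"grip": 1},
    {"delta_rot": [0,-2.5,0],"offset": [-0.011,-0.003,-0.039],"grip": 1},
    {"delta_rot": [0,-2.5,0],"offset": [-0.012,-0.003,-0.038],"grip": 1},
    {"delta_rot": [0,-2.5,0],"offset": [-0.014,-0.003,-0.038],"grip": 1},
    {"delta_rot": [0,-2.5,0],"offset": [-0.016,-0.003,-0.037],"grip": 1},
    {"delta_rot": [0,-2.5,0],"offset": [-0.018,-0.003,-0.036],"grip": 1},
    {"delta_rot": [0,0,0],"offset": [0,0,0],"grip": 1}
  ]
}}

```text
clock: 3.55
tcp_pos: [0.4382, 0.4417, 0.1242]
tool_rot: [[0.335, 0.92, 0.205], [-0.8, 0.392, -0.453], [-0.497, -0.013, 0.867]]
ft_force: [-1.9, 0.4, -1.6]
opening: 0.0854
```

```bash
python3 st.py
python3 - <<'E'
from h import *
from rig import r
s=r.observe()
T=np.eye(4);T[:3,:3]=s['tool_rot'];T[:3,3]=s['tcp_pos']
c=r.camera('wrist');E=T@c['mount'];im=c['image'][:,:,::-1].copy()
cv2.imwrite('pics/w1.png',im)
np.savez('pics/w1.npz',E=E,**c)
X=cloud(c,E)
Z=X[:,:,2]; m=(np.hypot(X[:,:,0]-.506,X[:,:,1]-.2935)<.05)&(Z>.06)&(Z<.075)
P=X[m];print(m.sum(),cv2.minEnclosingCircle((P[:,:2]*1000).astype(np.float32)),P[:,2].mean())
E
```

```text
t 3.55 q [-0.937, 1.111, -0.538, 1.162, 0.99, 1.985, -1.148] p [0.4382, 0.4417, 0.1242] F [-1.9, 0.4, -1.6] open 0.0854
[[0.335, 0.92, 0.205], [-0.8, 0.392, -0.453], [-0.497, -0.013, 0.867]]
470 ((510.4781188964844, 294.9523010253906), 29.067962646484375) 0.0627288207819176
```

View pics/w1.png

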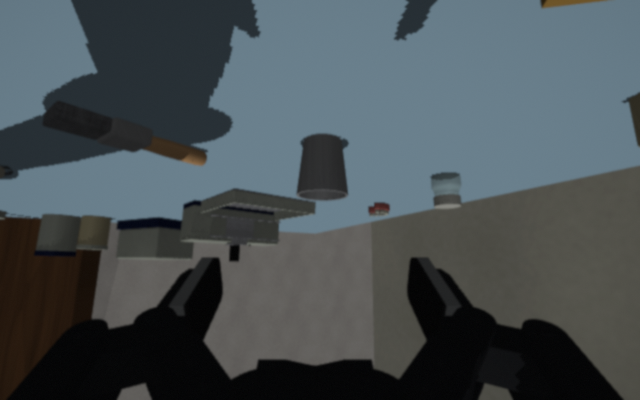

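Run:
```python
from go import *
R=Rt(-67.4,30);pot=np.array([.508,.294,.042])
c=rows(pot-.08*R[:,0],R,5); rows(pot+.021*R[:,0],R,5,c)
```

```text
([0.1, 0.0, -0.0], [0.02, 0.001, 0.001])
([0.1, 0.0, -0.0], [0.02, 0.001, 0.001])
([0.1, 0.0, -0.0], [0.021, 0.001, 0.001])
([0.1, 0.0, -0.0], [0.02, 0.001, 0.002])
([0.1, 0.0, -0.0], [0.021, 0.001, 0.001])
end [0.4809 0.3578 0.0819] x [ 0.334 -0.801 -0.497] y [ 0.923  0.385 -0.001]
([0.0, 0.0, -0.0], [0.02, 0.0, -0.0])
([0.0, 0.0, -0.0], [0.02, 0.0, -0.0])
([0.0, 0.0, -0.0], [0.02, 0.0, -0.0])
([0.0, 0.0, -0.0], [0.02, 0.0, -0.0])
([0.0, 0.0, -0.0], [0.021, 0.0, -0.0])
end [0.5147 0.277  0.0316] x [ 0.334 -0.801 -0.497] y [ 0.923  0.385 -0.001]
```

>>> {"fn": "step_arm", "kwargs": {
  "deltas": [
    {"delta_rot": [0.1,0,0],"offset": [0.02,0.001,0.001],"grip": 1},
    {"delta_rot": [0.1,0,0],"offset": [0.02,0.001,0.001],"grip": 1},
    {"delta_rot": [0.1,0,0],"offset": [0.021,0.001,0.001],"grip": 1},
    {"delta_rot": [0.1,0,0],"offset": [0.02,0.001,0.002],"grip": 1},
    {"delta_rot": [0.1,0,0],"offset": [0.021,0.001,0.001],"grip": 1}
  ]
}}

```text
clock: 4.1
tcp_pos: [0.487, 0.3545, 0.0883]
tool_rot: [[0.331, 0.926, 0.181], [-0.8, 0.377, -0.467], [-0.501, 0.01, 0.866]]
ft_force: [0.7, -0.1, 0.5]
opening: 0.0855
```

```bash
python3 st.py
python3 - <<'E'
from h import *
from rig import r
s=r.observe()
T=np.eye(4);T[:3,:3]=s['tool_rot'];T[:3,3]=s['tcp_pos']
c=r.camera('wrist');E=T@c['mount'];im=c['image'][:,:,::-1].copy()
cv2.imwrite('pics/w2.png',im)
X=cloud(c,E)
Z=X[:,:,2]; m=(np.hypot(X[:,:,0]-.508,X[:,:,1]-.2935)<.05)&(Z>.06)&(Z<.075)
P=X[m];print(m.sum(),cv2.minEnclosingCircle((P[:,:2]*1000).astype(np.float32)),P[:,2].mean())
from go import *
R=Rt(-67.4,30);pot=np.array([.508,.294,.042]); rows(pot+.021*R[:,0],R,5)
E
```

```text
t 4.1 q [-0.804, 1.071, -0.518, 1.354, 1.028, 1.843, -1.208] p [0.487, 0.3545, 0.0883] F [0.7, -0.1, 0.5] open 0.0855
[[0.331, 0.926, 0.181], [-0.8, 0.377, -0.467], [-0.501, 0.01, 0.866]]
947 ((510.764404296875, 294.8498229980469), 29.013574600219727) 0.06282708402194807
([-0.2, 0.0, 0.1], [0.019, -0.001, -0.002])
([-0.2, 0.0, 0.1], [0.019, -0.001, -0.002])
([-0.2, 0.0, 0.1], [0.019, -0.001, -0.002])
([-0.2, 0.0, 0.1], [0.019, -0.0, -0.002])
([-0.2, 0.0, 0.1], [0.019, -0.001, -0.002])
end [0.5147 0.2773 0.0313] x [ 0.337 -0.8   -0.497] y [ 0.921  0.389 -0.002]
```

View pics/w2.png

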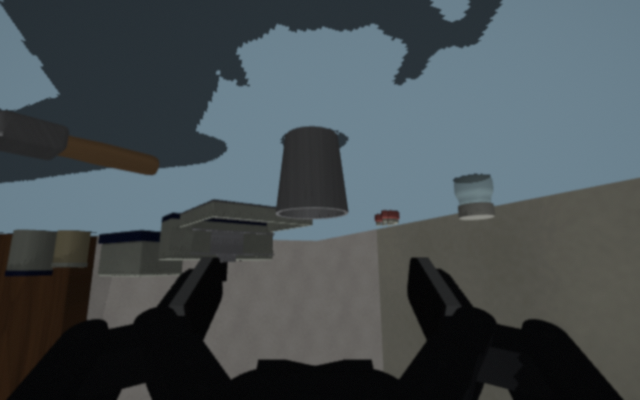

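>>> {"fn": "step_arm", "kwargs": {
  "deltas": [
    {"delta_rot": [-0.2,0,0],"offset": [0.019,0,-0.002],"grip": 1},
    {"delta_rot": [-0.2,0,0],"offset": [0.019,0,-0.002],"grip": 1},
    {"delta_rot": [-0.2,0,0],"offset": [0.019,0,-0.002],"grip": 1},
    {"delta_rot": [0,0,0],"offset": [0.019,0,-0.002],"grip": 1},
    {"delta_rot": [0,0,0],"offset": [0.019,0,-0.002],"grip": 1},
    {"delta_rot": [0,0,0],"offset": [0,0,0],"grip": 1}
  ]
}}

```text
clock: 4.75
tcp_pos: [0.5157, 0.2804, 0.0296]
tool_rot: [[0.329, 0.924, 0.192], [-0.803, 0.381, -0.458], [-0.497, -0.004, 0.868]]
ft_force: [-0.4, -0.7, 0.8]
opening: 0.0854
```

```bash
python3 st.py
python3 - <<'E'
from h import *
from rig import r
im=r.camera('wrist')['image'][:,:,::-1]
cv2.imwrite('pics/w3.png',im)
E
```

```text
t 4.75 q [-0.715, 1.098, -0.482, 1.478, 1.085, 1.716, -1.247] p [0.5157, 0.2804, 0.0296] F [-0.4, -0.7, 0.8] open 0.0854
[[0.329, 0.924, 0.192], [-0.803, 0.381, -0.458], [-0.497, -0.004, 0.868]]
```

View pics/w3.png

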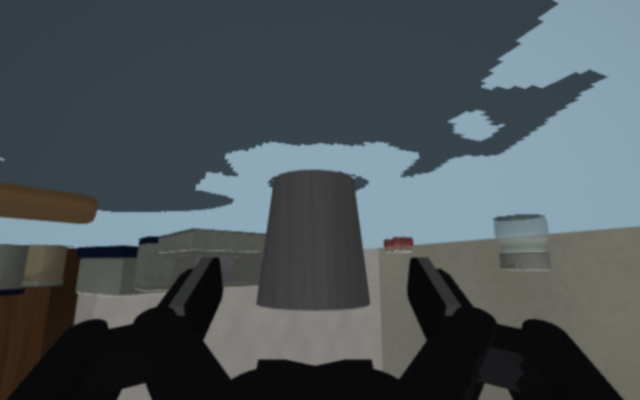

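>>> {"fn": "step_arm", "kwargs": {
  "deltas": [
    {"delta_rot": [0,0,0],"offset": [0.003,0,0],"grip": 0.4},
    {"delta_rot": [0,0,0],"offset": [0,0,0],"grip": 0.2},
    {"delta_rot": [0,0,0],"offset": [0,0,0],"grip": 0},
    {"delta_rot": [0,0,0],"offset": [0,0,0],"grip": 0},
    {"delta_rot": [0,0,0],"offset": [0,0,0],"grip": 0},
    {"delta_rot": [0,0,0],"offset": [0,0,0],"grip": 0},
    {"delta_rot": [0,0,0],"offset": [0,0,0],"grip": 0}
  ]
}}

```text
clock: 5.5
tcp_pos: [0.516, 0.2832, 0.0304]
tool_rot: [[0.333, 0.923, 0.193], [-0.799, 0.384, -0.462], [-0.5, -0.0, 0.866]]
ft_force: [-2.0, 5.1, 6.2]
opening: 0.0314
```

```bash
python3 st.py
python3 - <<'E'
from h import *
from rig import r
im=r.camera('wrist')['image'][:,:,::-1]
cv2.imwrite('pics/w4.png',im)
E
```

```text
t 5.5 q [-0.716, 1.096, -0.485, 1.478, 1.087, 1.714, -1.248] p [0.516, 0.2832, 0.0304] F [-2.0, 5.1, 6.2] open 0.0314
[[0.333, 0.923, 0.193], [-0.799, 0.384, -0.462], [-0.5, -0.0, 0.866]]
```

View pics/w4.png

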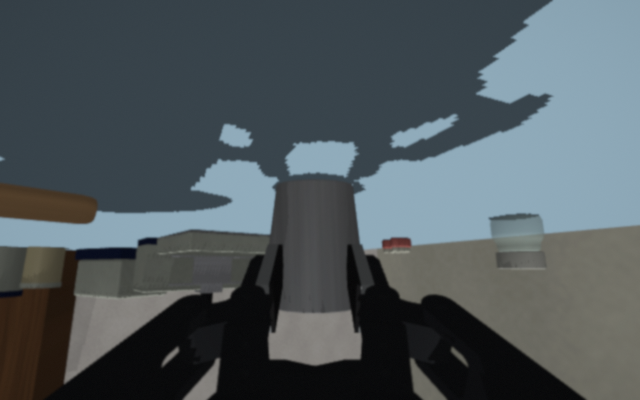

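Run:
```python
from h import *
from rig import r
s=r.observe()
c=r.camera('top'); X=cloud(c); np.savez('pics/top1.npz',**c)
Z=X[:,:,2]
cv2.imwrite('pics/t1.png',cv2.resize(c['image'][170:260,170:270,::-1],None,fx=7,fy=7,interpolation=cv2.INTER_CUBIC))
c=r.camera('side'); np.savez('pics/side1.npz',**c)
cv2.imwrite('pics/s1.png',cv2.resize(c['image'][120:210,240:360,::-1],None,fx=6,fy=6,interpolation=cv2.INTER_CUBIC))
X=cloud(c);m=(X[:,:,2]<.075)&(X[:,:,2]>.01)&(np.hypot(X[:,:,0]-.51,X[:,:,1]-.27)<.06)
v,u=np.where(m);print(len(v),u.min(),u.max(),v.min(),v.max(),X[m].min(0),X[m].max(0))
```

```text
498 280 306 151 180 [0.47261458 0.25343779 0.01002969] [0.54534379 0.32870068 0.07188   ]
```

View pics/t1.png

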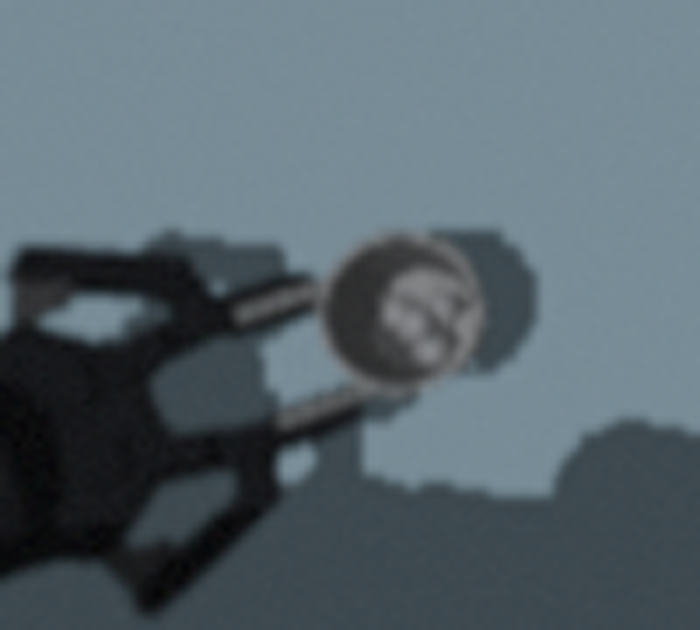

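View pics/s1.png

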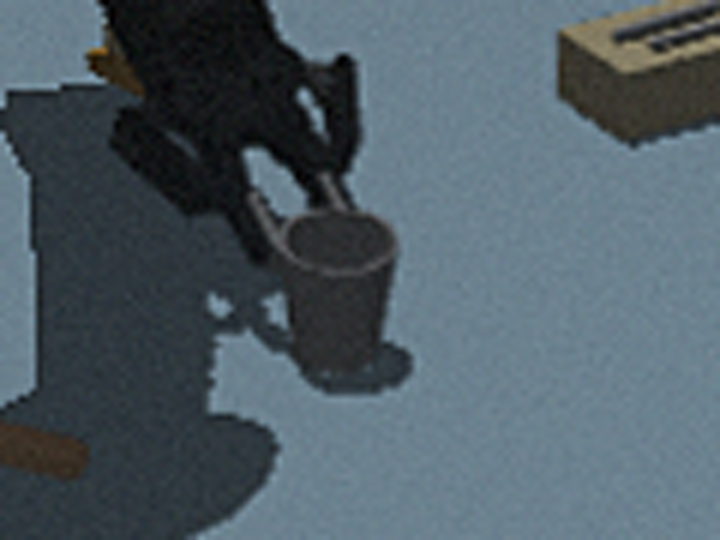

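Run:
```python
from h import *
for n,uv in (('top0',(223.7,217)),('top1',(227.6,214.6))):
    c=dict(np.load('pics/%s.npz'%n)); print(onplane(c,[uv],.065))
c=dict(np.load('pics/side1.npz')); print(onplane(c,[(240+341/6,120+241/6)],.065))
```

```text
[[0.50644438 0.28999682 0.065     ]]
[[0.51227661 0.28048304 0.065     ]]
[[0.51851389 0.28224429 0.065     ]]
```

>>> {"fn": "step_arm", "kwargs": {
  "deltas": [
    {"delta_rot": [0,0,0],"offset": [0,0,0],"grip": 1},
    {"delta_rot": [0,0,0],"offset": [0,0,0],"grip": 1},
    {"delta_rot": [0,0,0],"offset": [0,0,0],"grip": 1},
    {"delta_rot": [0,0,0],"offset": [0,0,0],"grip": 1},
    {"delta_rot": [0,0,0],"offset": [0,0,0],"grip": 1}
  ]
}}

```text
clock: 6.15
tcp_pos: [0.5159, 0.2818, 0.0294]
tool_rot: [[0.331, 0.924, 0.193], [-0.8, 0.383, -0.461], [-0.5, -0.002, 0.866]]
ft_force: [0.2, 0.4, 0.0]
opening: 0.0857
```

```bash
python3 st.py
python3 - <<'E'
from h import *
from rig import r
c=r.camera('top'); np.savez('pics/top2.npz',**c)
cv2.imwrite('pics/t2.png',cv2.resize(c['image'][170:260,170:270,::-1],None,fx=7,fy=7,interpolation=cv2.INTER_CUBIC))
c=r.camera('wrist')
cv2.imwrite('pics/w5.png',c['image'][:,:,::-1])
E
```

```text
t 6.15 q [-0.715, 1.097, -0.484, 1.479, 1.086, 1.713, -1.248] p [0.5159, 0.2818, 0.0294] F [0.2, 0.4, 0.0] open 0.0857
[[0.331, 0.924, 0.193], [-0.8, 0.383, -0.461], [-0.5, -0.002, 0.866]]
```

View pics/t2.png

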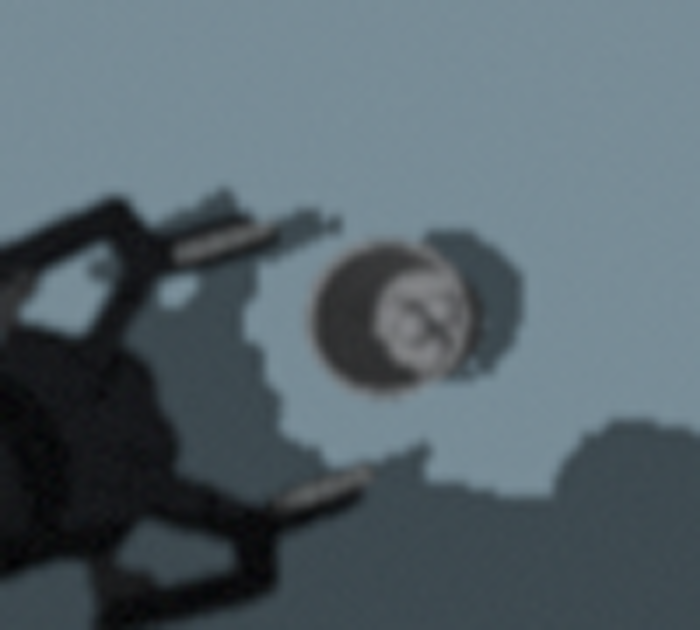

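View pics/w5.png

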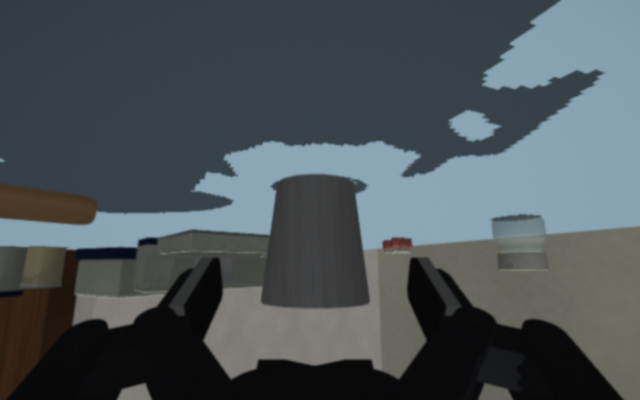

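Run:
```python
from h import *
c=dict(np.load('pics/top2.npz')); print(onplane(c,[(215.8,220.2)],.045),onplane(c,[(170+391/7,170+316/7)],.065))
X=cloud(c);m=(X[:,:,2]>.055)&(X[:,:,2]<.07)&(np.hypot(X[:,:,0]-.51,X[:,:,1]-.286)<.036)
print(m.sum(),cv2.minEnclosingCircle((X[m][:,:2]*1000).astype(np.float32)))
for p in ((208.6,202.9),(223,237.5),(200,205),(215,238)): print(X[int(p[1]),int(p[0])])
```

```text
[[0.4989574  0.31470995 0.045     ]] [[0.51096751 0.2847514  0.065     ]]
123 ((510.5855407714844, 287.772216796875), 28.856346130371094)
[0.54365494 0.32999906 0.06230339]
[0.45747064 0.29258531 0.05906447]
[0.5358849  0.34700016 0.07087134]
[0.45309566 0.32784641 0.00170988]
```

>>> {"fn": "step_arm", "kwargs": {
  "deltas": [
    {"delta_rot": [0,0,0],"offset": [0.009,0,0.001],"grip": 1},
    {"delta_rot": [0,0,0],"offset": [0.009,0,0.001],"grip": 1},
    {"delta_rot": [0,0,0],"offset": [0.009,0,0.002],"grip": 1},
    {"delta_rot": [0,0,0],"offset": [0,0,0],"grip": 1}
  ]
}}

```text
clock: 6.65
tcp_pos: [0.5265, 0.2559, 0.0193]
tool_rot: [[0.33, 0.924, 0.192], [-0.802, 0.382, -0.459], [-0.498, -0.002, 0.867]]
ft_force: [0.5, 0.2, -0.5]
opening: 0.0855
```

```bash
python3 st.py
python3 - <<'E'
from h import *
from rig import r
c=r.camera('top'); np.savez('pics/top3.npz',**c)
cv2.imwrite('pics/t3.png',cv2.resize(c['image'][170:260,170:270,::-1],None,fx=7,fy=7,interpolation=cv2.INTER_CUBIC))
c=r.camera('side')
cv2.imwrite('pics/s3.png',cv2.resize(c['image'][120:210,240:360,::-1],None,fx=6,fy=6,interpolation=cv2.INTER_CUBIC))
E
```

```text
t 6.65 q [-0.683, 1.096, -0.47, 1.517, 1.107, 1.679, -1.256] p [0.5265, 0.2559, 0.0193] F [0.5, 0.2, -0.5] open 0.0855
[[0.33, 0.924, 0.192], [-0.802, 0.382, -0.459], [-0.498, -0.002, 0.867]]
```

View pics/t3.png

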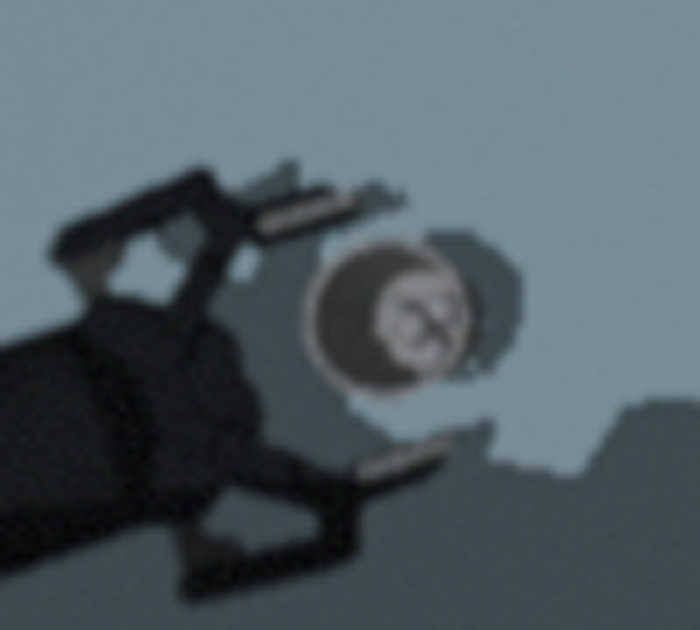

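View pics/s3.png

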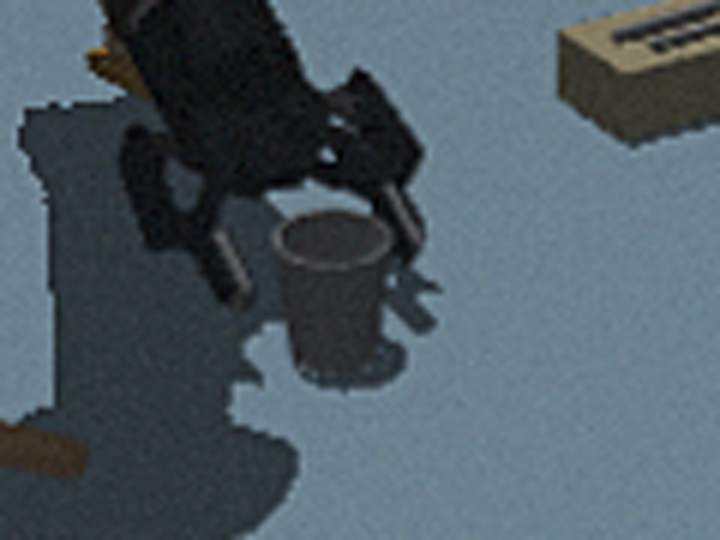

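>>> {"fn": "step_arm", "kwargs": {
  "deltas": [
    {"delta_rot": [0,0,0],"offset": [0.009,0,0.005],"grip": 1},
    {"delta_rot": [0,0,0],"offset": [0,0,0],"grip": 0.5},
    {"delta_rot": [0,0,0],"offset": [0,0,0],"grip": 0.3},
    {"delta_rot": [0,0,0],"offset": [0,0,0],"grip": 0},
    {"delta_rot": [0,0,0],"offset": [0,0,0],"grip": 0},
    {"delta_rot": [0,0,0],"offset": [0,0,0],"grip": 0},
    {"delta_rot": [0,0,0],"offset": [0,0,0],"grip": 0},
    {"delta_rot": [0,0,0],"offset": [0,0,0],"grip": 0}
  ]
}}

```text
clock: 7.55
tcp_pos: [0.5297, 0.2495, 0.0199]
tool_rot: [[0.332, 0.923, 0.193], [-0.8, 0.384, -0.461], [-0.5, -0.001, 0.866]]
ft_force: [0.2, 1.7, 4.3]
opening: 0.0531
```

```bash
python3 st.py
python3 - <<'E'
from h import *
from rig import r
c=r.camera('top'); np.savez('pics/top4.npz',**c)
cv2.imwrite('pics/t4.png',cv2.resize(c['image'][170:260,170:270,::-1],None,fx=7,fy=7,interpolation=cv2.INTER_CUBIC))
c=r.camera('side')
cv2.imwrite('pics/s4.png',cv2.resize(c['image'][120:210,240:360,::-1],None,fx=6,fy=6,interpolation=cv2.INTER_CUBIC))
E
```

```text
t 7.55 q [-0.673, 1.089, -0.469, 1.53, 1.113, 1.669, -1.256] p [0.5297, 0.2495, 0.0199] F [0.2, 1.7, 4.3] open 0.0531
[[0.332, 0.923, 0.193], [-0.8, 0.384, -0.461], [-0.5, -0.001, 0.866]]
```

View pics/t4.png

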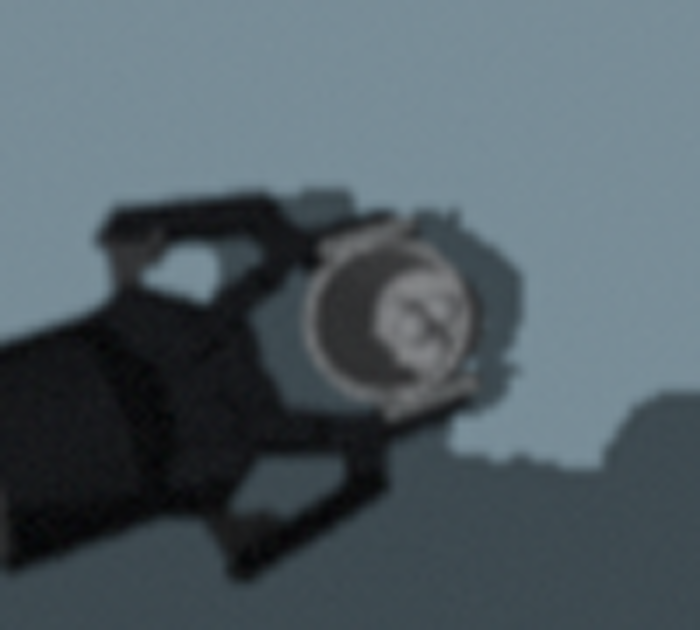

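View pics/s4.png

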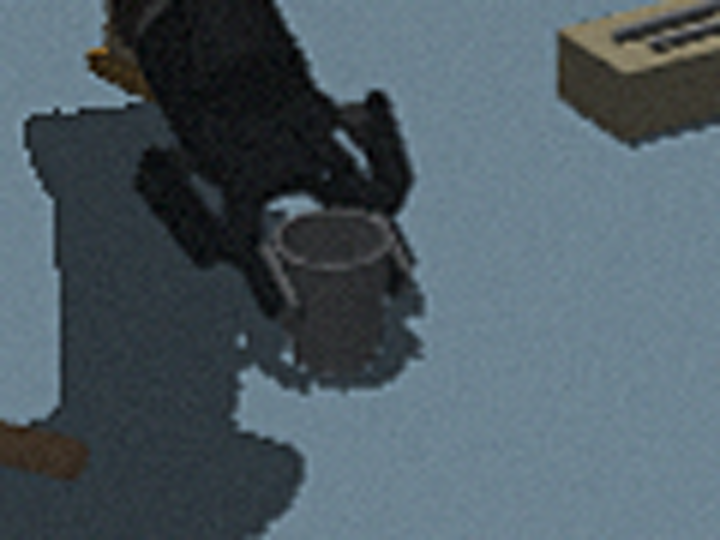

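>>> {"fn": "step_arm", "kwargs": {
  "deltas": [
    {"delta_rot": [0,0,0],"offset": [-0.005,0,0.009],"grip": 0},
    {"delta_rot": [0,0,0],"offset": [-0.01,0,0.017],"grip": 0},
    {"delta_rot": [0,0,0],"offset": [-0.01,0,0.017],"grip": 0},
    {"delta_rot": [0,0,0],"offset": [-0.01,0,0.017],"grip": 0},
    {"delta_rot": [0,0,0],"offset": [-0.01,0,0.017],"grip": 0},
    {"delta_rot": [0,0,0],"offset": [-0.01,0,0.017],"grip": 0},
    {"delta_rot": [0,0,0],"offset": [-0.005,0,0.009],"grip": 0},
    {"delta_rot": [0,0,0],"offset": [0,0,0],"grip": 0}
  ]
}}

```text
clock: 8.45
tcp_pos: [0.5301, 0.2503, 0.1403]
tool_rot: [[0.333, 0.924, 0.191], [-0.799, 0.384, -0.463], [-0.501, 0.001, 0.865]]
ft_force: [0.1, -0.6, -2.2]
opening: 0.053
```

```bash
python3 st.py; python3 kin.py
python3 - <<'E'
from h import *
from rig import r
c=r.camera('side')
cv2.imwrite('pics/s5.png',cv2.resize(c['image'][80:230,220:400,::-1],None,fx=4,fy=4,interpolation=cv2.INTER_CUBIC))
E
```

```text
t 8.45 q [-0.646, 0.904, -0.511, 1.565, 1.063, 1.758, -1.147] p [0.5301, 0.2503, 0.1403] F [0.1, -0.6, -2.2] open 0.053
[[0.333, 0.924, 0.191], [-0.799, 0.384, -0.463], [-0.501, 0.001, 0.865]]
0.002308187784585398 (-1, 1, -1, 1, -1, 1, -1) [ 0.33   0.513  0.454  0.395 -0.025 -0.    -0.02  -0.009 -3.147  0.011]
0.002308187784585398 (-1, 1, -1, 1, -1, 1, -1) [ 0.33   0.513  0.454  0.395 -0.025 -0.    -0.02  -0.009 -3.147  0.011]
0.002308187784585402 (-1, 1, -1, 1, -1, 1, -1) [ 0.33   0.513  0.454  0.395 -0.025 -0.    -0.02  -0.009  3.136  0.011]
0.002308187784585402 (-1, 1, -1, 1, -1, 1, -1) [ 0.33   0.513  0.454  0.395 -0.025 -0.    -0.02  -0.009  3.136  0.011]
```

View pics/s5.png

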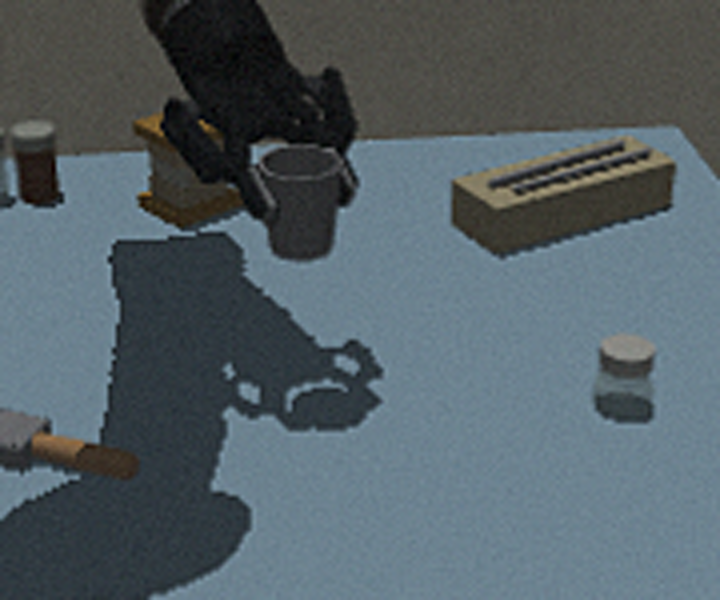

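```bash
cat > chk.py <<'E'
from plan import *
q=np.array([-0.646,0.904,-0.511,1.565,1.063,1.758,-1.147])
tray=np.array([.525,-.1055,.004]); m=np.array([-.0588,-.003,.0183]);ax=np.array([-.5,0,.866]);m0=np.array([-.0263,-.003,-.038])
def pr(n,p,R):
    global q
    q,e,f=ik(p,R,q); print(n,'tcp',np.round(p,3),'mouth',np.round(p+R@m,3),'foot',np.round(p+R@m0,3),'potz',np.round(R@ax,2),'q',np.round(q,2),round(e,3),round(f,3))
for az in (-67.4,-80):
  q=np.array([-0.646,0.904,-0.511,1.565,1.063,1.758,-1.147])
  T=np.array([.53,-.14,.14])
  for f in (.5,1): pr('move',np.array([.5301,.2503,.1403])*(1-f)+T*f,Rt(-67.4*(1-f)+az*f,30))
  for k in range(1,7):
    pr('roll%d'%(-25*k),T+np.array([0,0,-.02])*k/6,Rt(az,30-30*k/6,-26*k))
E
python3 chk.py
```

```text
move tcp [0.53  0.055 0.14 ] mouth [0.511 0.093 0.185] foot [0.511 0.093 0.12 ] potz [-0.  0.  1.] q [-0.4   0.72 -0.48  1.95  1.18  1.53 -1.19] 0.0 0.0
move tcp [ 0.53 -0.14  0.14] mouth [ 0.511 -0.103  0.185] foot [ 0.511 -0.103  0.12 ] potz [-0.  0.  1.] q [-0.11  0.59 -0.37  2.21  1.43  1.28 -1.19] 0.0 0.0
roll-25 tcp [ 0.53  -0.14   0.137] mouth [ 0.517 -0.096  0.178] foot [ 0.498 -0.113  0.118] potz [0.3  0.26 0.92] q [-0.17  0.67 -0.35  2.2   1.47  1.37 -0.83] 0.0 0.0
roll-50 tcp [ 0.53  -0.14   0.133] mouth [ 0.522 -0.088  0.166] foot [ 0.488 -0.123  0.123] potz [0.52 0.53 0.67] q [-0.22  0.76 -0.33  2.19  1.49  1.46 -0.46] 0.0 0.0
roll-75 tcp [ 0.53 -0.14  0.13] mouth [ 0.525 -0.083  0.152] foot [ 0.485 -0.13   0.132] potz [0.61 0.73 0.3 ] q [-0.26  0.84 -0.31  2.18  1.5   1.54 -0.08] 0.0 0.0
roll-100 tcp [ 0.53  -0.14   0.127] mouth [ 0.525 -0.079  0.135] foot [ 0.487 -0.132  0.143] potz [ 0.57  0.81 -0.12] q [-0.3   0.93 -0.28  2.15  1.51  1.62  0.31] 0.0 0.0
roll-125 tcp [ 0.53  -0.14   0.123] mouth [ 0.522 -0.079  0.119] foot [ 0.496 -0.128  0.152] potz [ 0.4   0.76 -0.5
[... 851 characters left out ...]
1  1.56 -0.39] 0.0 0.0
roll-75 tcp [ 0.53 -0.14  0.13] mouth [ 0.537 -0.083  0.152] foot [ 0.488 -0.12   0.132] potz [0.76 0.58 0.3 ] q [-0.21  0.89 -0.35  1.99  1.34  1.64  0.  ] 0.0 0.0
roll-100 tcp [ 0.53  -0.14   0.127] mouth [ 0.538 -0.08   0.135] foot [ 0.49  -0.123  0.143] potz [ 0.74  0.67 -0.12] q [-0.23  0.97 -0.35  1.96  1.36  1.73  0.4 ] 0.0 0.0
roll-125 tcp [ 0.53  -0.14   0.123] mouth [ 0.535 -0.079  0.119] foot [ 0.499 -0.121  0.152] potz [ 0.56  0.65 -0.51] q [-0.25  1.05 -0.33  1.93  1.37  1.8   0.81] 0.0 0.0
roll-150 tcp [ 0.53 -0.14  0.12] mouth [ 0.53  -0.08   0.105] foot [ 0.513 -0.116  0.156] potz [ 0.26  0.55 -0.79] q [-0.26  1.13 -0.32  1.9   1.39  1.88  1.22] 0.0 0.0
```

Run:
```python
from go import *
c=rows(np.array([.54,-.16,.14]),Rt(-67.4,30),10)
for k in (1,2):
  c=rows(np.array([.54,-.16,.14-.015*k]),Rt(-67.4,30-15*k,-78*k),10,c)
```

```text
([-0.0, -0.0, 0.0], [0.033, -0.015, 0.019])
([-0.0, -0.0, 0.0], [0.033, -0.015, 0.019])
([-0.0, -0.0, 0.0], [0.033, -0.015, 0.019])
([-0.0, -0.0, 0.0], [0.033, -0.015, 0.019])
([-0.0, -0.0, 0.0], [0.033, -0.015, 0.019])
([-0.0, -0.0, 0.0], [0.033, -0.015, 0.019])
([-0.0, -0.0, 0.0], [0.033, -0.014, 0.02])
([-0.0, -0.0, 0.0], [0.033, -0.015, 0.019])
([-0.0, -0.0, 0.0], [0.033, -0.014, 0.02])
([-0.0, -0.0, 0.0], [0.034, -0.015, 0.019])
end [ 0.5399 -0.1602  0.1396] x [ 0.332 -0.799 -0.501] y [ 0.923  0.384 -0.   ]
([-7.8, -1.3, -1.0], [0.001, 0.0, -0.001])
([-7.8, -1.3, -1.0], [0.001, 0.0, -0.001])
([-7.8, -1.3, -1.0], [0.001, 0.0, -0.001])
([-7.8, -1.3, -1.0], [0.0, 0.001, -0.001])
([-7.8, -1.3, -1.0], [0.001, 0.001, -0.001])
([-7.8, -1.3, -1.0], [0.0, 0.001, -0.001])
([-7.8, -1.3, -1.0], [0.0, 0.001, -0.001])
([-7.8, -1.3, -1.0], [0.001, 0.001, -0.001])
([-7.8, -1.3, -1.0], [0.0, 0.002, -0.001])
([-7.8, -1.3, -1.0], [0.0, 0.001, -0.0])
end [ 0.5402 -0.1596  0.1254] x [ 0.378 -0.889 -0.257] y [ 0.088  0.311 -0.946]
([-7.7, 0.8, -1.4], [0.0, 0.001, -0.0])
([-7.7, 0.8, -1.4], [0.0, 0.002, -0.0])
([-7.7, 0.8, -1.4], [0.0, 0.001, 0.0])
([-7.7, 0.8, -1.4], [0.0, 0.002, 0.0])
([-7.7, 0.8, -1.4], [0.001, 0.001, 0.0])
([-7.7, 0.8, -1.4], [0.0, 0.001, 0.001])
([-7.7, 0.8, -1.4], [0.0, 0.001, 0.001])
([-7.7, 0.8, -1.4], [0.001, 0.001, 0.001])
([-7.7, 0.8, -1.4], [0.0, 0.002, 0.001])
([-7.7, 0.8, -1.4], [0.0, 0.001, 0.002])
end [ 0.5397 -0.1597  0.11  ] x [ 0.38  -0.925  0.   ] y [-0.844 -0.347 -0.409]
```

>>> {"fn": "step_arm", "kwargs": {
  "deltas": [
    {"delta_rot": [0,0,0],"offset": [0.02,-0.01,0.012],"grip": 0},
    {"delta_rot": [0,0,0],"offset": [0.033,-0.015,0.019],"grip": 0},
    {"delta_rot": [0,0,0],"offset": [0.033,-0.015,0.019],"grip": 0},
    {"delta_rot": [0,0,0],"offset": [0.033,-0.015,0.019],"grip": 0},
    {"delta_rot": [0,0,0],"offset": [0.033,-0.015,0.019],"grip": 0},
    {"delta_rot": [0,0,0],"offset": [0.033,-0.015,0.019],"grip": 0},
    {"delta_rot": [0,0,0],"offset": [0.033,-0.014,0.02],"grip": 0},
    {"delta_rot": [0,0,0],"offset": [0.033,-0.015,0.019],"grip": 0},
    {"delta_rot": [0,0,0],"offset": [0.033,-0.014,0.02],"grip": 0},
    {"delta_rot": [0,0,0],"offset": [0.033,-0.015,0.019],"grip": 0},
    {"delta_rot": [0,0,0],"offset": [0.014,-0.005,0.007],"grip": 0},
    {"delta_rot": [0,0,0],"offset": [0,0,0],"grip": 0}
  ]
}}

```text
clock: 9.7
tcp_pos: [0.5379, -0.1642, 0.1392]
tool_rot: [[0.326, 0.925, 0.192], [-0.803, 0.379, -0.46], [-0.499, -0.004, 0.867]]
ft_force: [0.2, 0.4, -1.1]
opening: 0.0535
```

```bash
python3 st.py
python3 - <<'E'
from h import *
from rig import r
c=r.camera('top')
cv2.imwrite('pics/t6.png',cv2.resize(c['image'][130:290,310:500,::-1],None,fx=4,fy=3.7,interpolation=cv2.INTER_CUBIC))
E
```

```text
t 9.7 q [-0.112, 0.592, -0.337, 2.209, 1.438, 1.26, -1.181] p [0.5379, -0.1642, 0.1392] F [0.2, 0.4, -1.1] open 0.0535
[[0.326, 0.925, 0.192], [-0.803, 0.379, -0.46], [-0.499, -0.004, 0.867]]
```

View pics/t6.png

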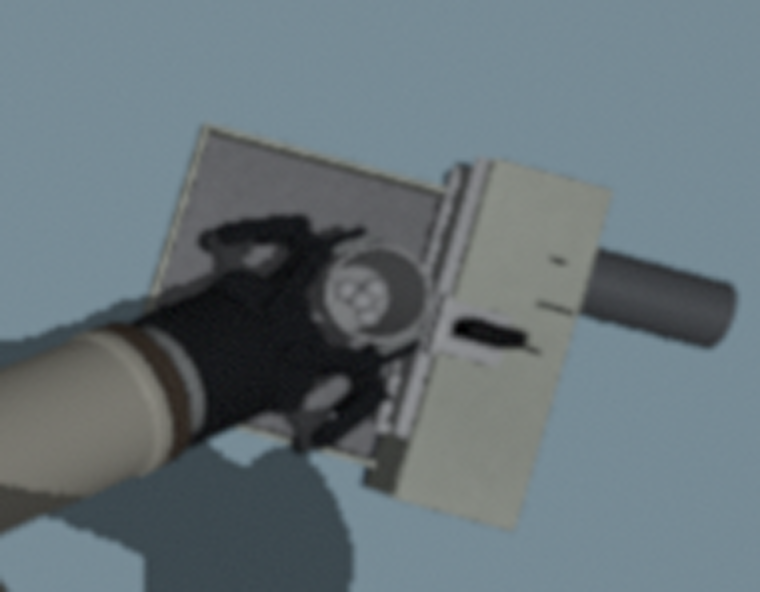

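>>> {"fn": "step_arm", "kwargs": {
  "deltas": [
    {"delta_rot": [-7.8,-1.3,-1.0],"offset": [-0.002,0,-0.001],"grip": 0},
    {"delta_rot": [-7.8,-1.3,-1.0],"offset": [-0.002,0,-0.001],"grip": 0},
    {"delta_rot": [-7.8,-1.3,-1.0],"offset": [-0.002,0,-0.001],"grip": 0},
    {"delta_rot": [-7.8,-1.3,-1.0],"offset": [-0.002,0.001,-0.001],"grip": 0},
    {"delta_rot": [-7.8,-1.3,-1.0],"offset": [-0.001,0.001,-0.001],"grip": 0},
    {"delta_rot": [-7.8,-1.3,-1.0],"offset": [0,0.001,-0.001],"grip": 0},
    {"delta_rot": [-7.8,-1.3,-1.0],"offset": [0,0.001,-0.001],"grip": 0},
    {"delta_rot": [-7.8,-1.3,-1.0],"offset": [0,0.001,-0.001],"grip": 0},
    {"delta_rot": [-7.8,-1.3,-1.0],"offset": [0,0.002,-0.001],"grip": 0},
    {"delta_rot": [-7.8,-1.3,-1.0],"offset": [0,0.001,0],"grip": 0},
    {"delta_rot": [-7.7,0.8,-1.4],"offset": [0,0.001,0],"grip": 0},
    {"delta_rot": [-7.7,0.8,-1.4],"offset": [0,0.002,0],"grip": 0},
    {"delta_rot": [-7.7,0.8,-1.4],"offset": [0,0.001,0],"grip": 0},
    {"delta_rot": [-7.7,0.8,-1.4],"offset": [0,0.002,0],"grip": 0},
    {"delta_rot": [-7.7,0.8,-1.4],"offset": [0,0.001,0],"grip": 0},
    {"delta_rot": [-7.7,0.8,-1.4],"offset": [0,0.001,0.001],"grip": 0},
    {"delta_rot": [-7.7,0.8,-1.4],"offset": [0,0.001,0.001],"grip": 0},
    {"delta_rot": [-7.7,0.8,-1.4],"offset": [0,0.001,0.001],"grip": 0},
    {"delta_rot": [-7.7,0.8,-1.4],"offset": [0,0.002,0.001],"grip": 0},
    {"delta_rot": [-7.7,0.8,-1.4],"offset": [0,0.001,0.002],"grip": 0}
  ]
}}

```text
clock: 11.75
tcp_pos: [0.535, -0.1437, 0.115]
tool_rot: [[0.383, -0.845, 0.372], [-0.924, -0.35, 0.155], [-0.001, -0.403, -0.915]]
ft_force: [-0.5, 0.5, -2.2]
opening: 0.0531
```

```bash
python3 st.py
python3 - <<'E'
from h import *
from rig import r
c=r.camera('top')
cv2.imwrite('pics/t7.png',cv2.resize(c['image'][130:290,310:500,::-1],None,fx=4,fy=3.7,interpolation=cv2.INTER_CUBIC))
c=r.camera('side')
cv2.imwrite('pics/s7.png',cv2.resize(c['image'][140:350,220:420,::-1],None,fx=3,fy=2.8,interpolation=cv2.INTER_CUBIC))
E
```

```text
t 11.75 q [-0.373, 1.09, -0.205, 2.068, 1.492, 1.751, 1.134] p [0.535, -0.1437, 0.115] F [-0.5, 0.5, -2.2] open 0.0531
[[0.383, -0.845, 0.372], [-0.924, -0.35, 0.155], [-0.001, -0.403, -0.915]]
```

View pics/t7.png

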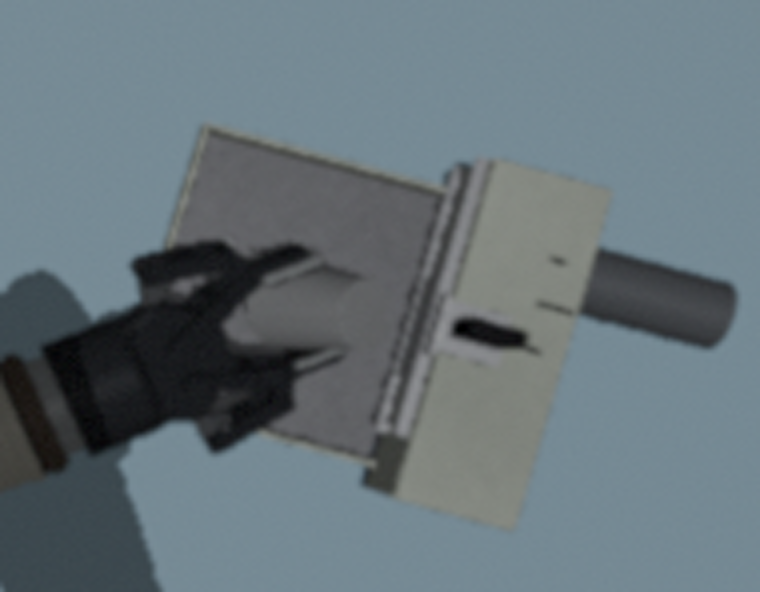

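View pics/s7.png

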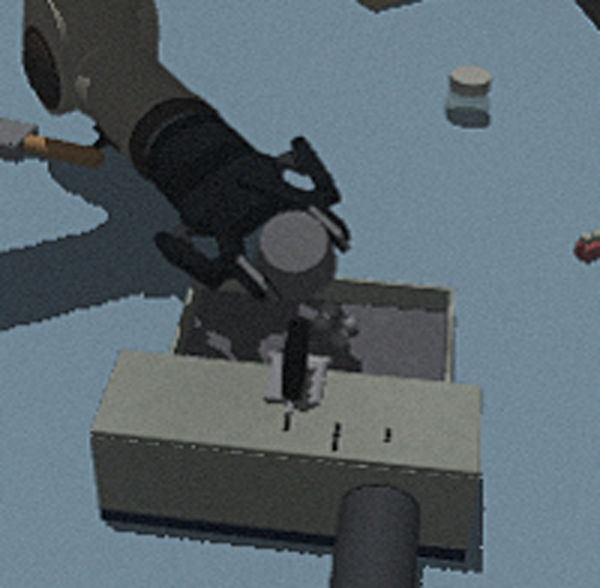

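>>> {"fn": "step_arm", "kwargs": {
  "deltas": [
    {"delta_rot": [-8,0,0],"offset": [0.005,0,0],"grip": 0},
    {"delta_rot": [-8,0,0],"offset": [0.005,0,0],"grip": 0},
    {"delta_rot": [-8,0,0],"offset": [0.005,0,0],"grip": 0},
    {"delta_rot": [8,0,0],"offset": [0,0,0],"grip": 0},
    {"delta_rot": [-8,0,0],"offset": [0,0,0],"grip": 0},
    {"delta_rot": [8,0,0],"offset": [0,0,0],"grip": 0},
    {"delta_rot": [-8,0,0],"offset": [0,0,0],"grip": 0},
    {"delta_rot": [0,0,0],"offset": [0,0,0],"grip": 0},
    {"delta_rot": [0,0,0],"offset": [0,0,0],"grip": 0}
  ]
}}

```text
clock: 12.75
tcp_pos: [0.5404, -0.1594, 0.1164]
tool_rot: [[0.381, -0.925, 0.005], [-0.925, -0.381, 0.002], [-0.0, -0.006, -1.0]]
ft_force: [-0.1, 0.3, -1.0]
opening: 0.053
```

```bash
python3 st.py
python3 - <<'E'
from h import *
from rig import r
c=r.camera('side')
cv2.imwrite('pics/s8.png',cv2.resize(c['image'][200:300,250:380,::-1],None,fx=5,fy=5,interpolation=cv2.INTER_CUBIC))
c=r.camera('wrist')
cv2.imwrite('pics/w8.png',c['image'][:,:,::-1])
E
```

```text
t 12.75 q [-0.351, 1.085, -0.189, 2.073, 1.519, 1.737, 1.547] p [0.5404, -0.1594, 0.1164] F [-0.1, 0.3, -1.0] open 0.053
[[0.381, -0.925, 0.005], [-0.925, -0.381, 0.002], [-0.0, -0.006, -1.0]]
```

View pics/s8.png

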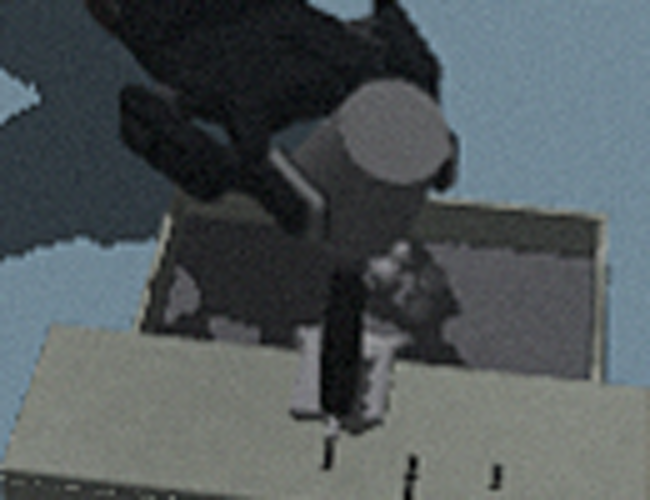

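View pics/w8.png

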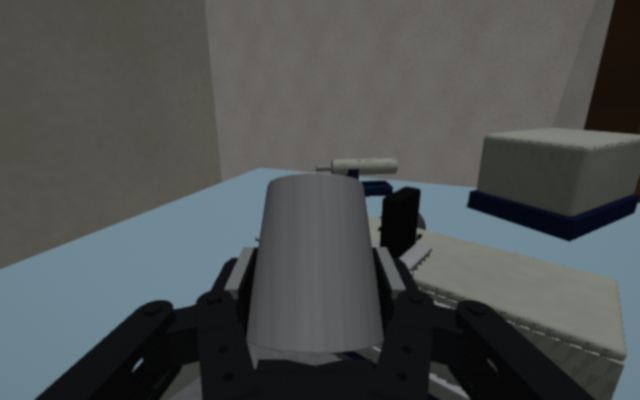

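>>> {"fn": "step_arm", "kwargs": {
  "deltas": [
    {"delta_rot": [0,0,0],"offset": [0,0,-0.02],"grip": 0},
    {"delta_rot": [0,0,0],"offset": [0,0,-0.03],"grip": 0},
    {"delta_rot": [0,0,0],"offset": [0,0,-0.03],"grip": 0},
    {"delta_rot": [0,0,0],"offset": [0,0,-0.03],"grip": 0}
  ]
}}

```text
clock: 13.25
tcp_pos: [0.5397, -0.1602, 0.2275]
tool_rot: [[0.38, -0.925, 0.002], [-0.925, -0.38, 0.0], [0.001, -0.002, -1.0]]
ft_force: [0.2, 0.6, -0.9]
opening: 0.0535
```

```bash
python3 st.py
python3 - <<'E'
from h import *
from rig import r
c=r.camera('side')
cv2.imwrite('pics/s9.png',cv2.resize(c['image'][160:290,250:380,::-1],None,fx=4.5,fy=4.5,interpolation=cv2.INTER_CUBIC))
c=r.camera('top')
cv2.imwrite('pics/t9.png',cv2.resize(c['image'][130:290,310:500,::-1],None,fx=4,fy=3.7,interpolation=cv2.INTER_CUBIC))
E
```

```text
t 13.25 q [-0.337, 0.829, -0.215, 2.169, 1.501, 1.742, 1.71] p [0.5397, -0.1602, 0.2275] F [0.2, 0.6, -0.9] open 0.0535
[[0.38, -0.925, 0.002], [-0.925, -0.38, 0.0], [0.001, -0.002, -1.0]]
```

View pics/s9.png

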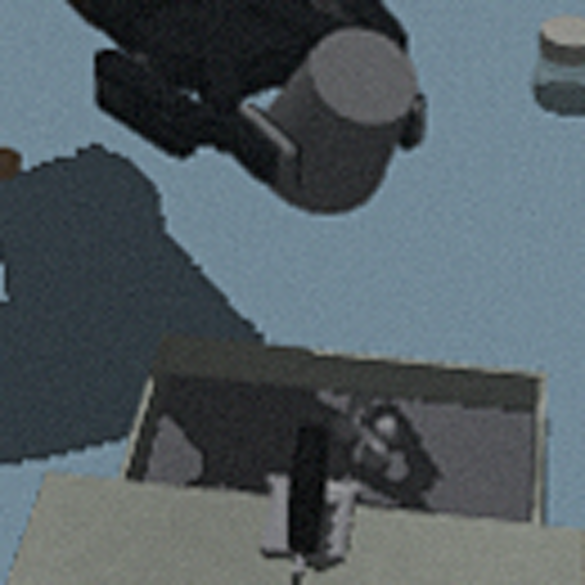

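View pics/t9.png

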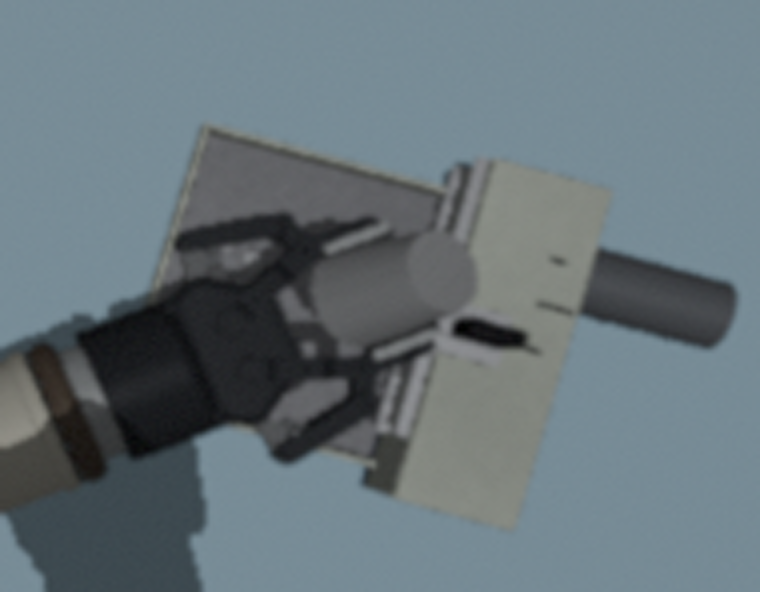

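Run:
```python
from go import *
c=rows(np.array([.535,-.02,.21]),Rt(-67.4,15,-90),11)
c=rows(np.array([.53,.16,.18]),Rt(-67.4,30,0),11,c)
```

```text
([8.1, -1.1, 1.1], [-0.012, -0.004, 0.002])
([8.1, -1.1, 1.1], [-0.012, -0.004, 0.003])
([8.1, -1.1, 1.1], [-0.012, -0.003, 0.003])
([8.1, -1.1, 1.1], [-0.012, -0.002, 0.004])
([8.1, -1.1, 1.1], [-0.012, -0.002, 0.005])
([8.1, -1.1, 1.1], [-0.012, -0.001, 0.005])
([8.1, -1.1, 1.1], [-0.012, 0.0, 0.005])
([8.1, -1.1, 1.1], [-0.012, 0.001, 0.005])
([8.1, -1.1, 1.1], [-0.011, 0.002, 0.005])
([8.1, -1.1, 1.1], [-0.011, 0.003, 0.005])
([8.1, -1.1, 1.1], [-0.012, 0.005, 0.005])
end [ 0.5347 -0.0195  0.2098] x [ 0.368 -0.892 -0.263] y [-0.098  0.245 -0.965]
([8.1, 1.0, 1.1], [-0.014, 0.007, 0.006])
([8.1, 1.0, 1.1], [-0.014, 0.008, 0.005])
([8.1, 1.0, 1.1], [-0.014, 0.008, 0.003])
([8.1, 1.0, 1.1], [-0.014, 0.009, 0.002])
([8.1, 1.0, 1.1], [-0.014, 0.009, 0.0])
([8.1, 1.0, 1.1], [-0.013, 0.01, -0.002])
([8.1, 1.0, 1.1], [-0.013, 0.009, -0.003])
([8.1, 1.0, 1.1], [-0.013, 0.009, -0.005])
([8.1, 1.0, 1.1], [-0.013, 0.009, -0.006])
([8.1, 1.0, 1.1], [-0.012, 0.008, -0.007])
([8.1, 1.0, 1.1], [-0.012, 0.007, -0.009])
end [0.5295 0.16   0.1802] x [ 0.341 -0.796 -0.5  ] y [0.92  0.393 0.001]
```

>>> {"fn": "step_arm", "kwargs": {
  "deltas": [
    {"delta_rot": [8.1,-1.1,1.1],"offset": [-0.012,-0.004,0.002],"grip": 0},
    {"delta_rot": [8.1,-1.1,1.1],"offset": [-0.012,-0.004,0.003],"grip": 0},
    {"delta_rot": [8.1,-1.1,1.1],"offset": [-0.012,-0.003,0.003],"grip": 0},
    {"delta_rot": [8.1,-1.1,1.1],"offset": [-0.012,-0.002,0.004],"grip": 0},
    {"delta_rot": [8.1,-1.1,1.1],"offset": [-0.012,-0.002,0.005],"grip": 0},
    {"delta_rot": [8.1,-1.1,1.1],"offset": [-0.012,-0.001,0.005],"grip": 0},
    {"delta_rot": [8.1,-1.1,1.1],"offset": [-0.012,0,0.005],"grip": 0},
    {"delta_rot": [8.1,-1.1,1.1],"offset": [-0.012,0.001,0.005],"grip": 0},
    {"delta_rot": [8.1,-1.1,1.1],"offset": [-0.011,0.002,0.005],"grip": 0},
    {"delta_rot": [8.1,-1.1,1.1],"offset": [-0.011,0.003,0.005],"grip": 0},
    {"delta_rot": [8.1,-1.1,1.1],"offset": [-0.012,0.005,0.005],"grip": 0}
  ]
}}

```text
clock: 14.45
tcp_pos: [0.5339, -0.0194, 0.2053]
tool_rot: [[0.365, -0.099, 0.926], [-0.892, 0.247, 0.379], [-0.266, -0.964, 0.002]]
ft_force: [-0.1, -0.5, -1.5]
opening: 0.0532
```

>>> {"fn": "step_arm", "kwargs": {
  "deltas": [
    {"delta_rot": [8.1,1.0,1.1],"offset": [-0.014,0.007,0.006],"grip": 0},
    {"delta_rot": [8.1,1.0,1.1],"offset": [-0.014,0.008,0.005],"grip": 0},
    {"delta_rot": [8.1,1.0,1.1],"offset": [-0.014,0.008,0.003],"grip": 0},
    {"delta_rot": [8.1,1.0,1.1],"offset": [-0.014,0.009,0.002],"grip": 0},
    {"delta_rot": [8.1,1.0,1.1],"offset": [-0.014,0.009,0],"grip": 0},
    {"delta_rot": [8.1,1.0,1.1],"offset": [-0.013,0.01,-0.002],"grip": 0},
    {"delta_rot": [8.1,1.0,1.1],"offset": [-0.013,0.009,-0.003],"grip": 0},
    {"delta_rot": [8.1,1.0,1.1],"offset": [-0.013,0.009,-0.005],"grip": 0},
    {"delta_rot": [8.1,1.0,1.1],"offset": [-0.013,0.009,-0.006],"grip": 0},
    {"delta_rot": [8.1,1.0,1.1],"offset": [-0.012,0.008,-0.007],"grip": 0},
    {"delta_rot": [8.1,1.0,1.1],"offset": [-0.012,0.007,-0.009],"grip": 0},
    {"delta_rot": [0,0,0],"offset": [0,0,0],"grip": 0}
  ]
}}

```text
clock: 15.65
tcp_pos: [0.528, 0.1621, 0.1754]
tool_rot: [[0.339, 0.919, 0.201], [-0.795, 0.395, -0.461], [-0.503, -0.004, 0.864]]
ft_force: [0.1, 1.1, -0.2]
opening: 0.0534
```

```bash
python3 st.py
python3 - <<'E'
from h import *
from rig import r
c=r.camera('side')
cv2.imwrite('pics/s10.png',cv2.resize(c['image'][80:290,230:400,::-1],None,fx=3.5,fy=2.8,interpolation=cv2.INTER_CUBIC))
c=r.camera('top');np.savez('pics/top10.npz',**c)
cv2.imwrite('pics/t10.png',cv2.resize(c['image'][130:290,230:450,::-1],None,fx=3.6,fy=3.6,interpolation=cv2.INTER_CUBIC))
from go import *
rows(np.array([.53,.25,.0235]),Rt(-67.4,30,0),8)
E
```

```text
t 15.65 q [-0.683, 0.709, -0.309, 1.773, 0.99, 1.573, -1.074] p [0.528, 0.1621, 0.1754] F [0.1, 1.1, -0.2] open 0.0534
[[0.339, 0.919, 0.201], [-0.795, 0.395, -0.461], [-0.503, -0.004, 0.864]]
([0.1, -0.0, -0.0], [0.001, 0.005, -0.022])
([0.1, -0.0, -0.0], [0.001, 0.005, -0.022])
([0.1, -0.0, -0.0], [0.0, 0.005, -0.022])
([0.1, -0.0, -0.0], [0.001, 0.005, -0.021])
([0.1, -0.0, -0.0], [0.0, 0.004, -0.022])
([0.1, -0.0, -0.0], [0.001, 0.005, -0.021])
([0.1, -0.0, -0.0], [0.0, 0.004, -0.022])
([0.1, -0.0, -0.0], [0.001, 0.005, -0.021])
end [0.5305 0.2496 0.0235] x [ 0.337 -0.798 -0.5  ] y [0.922 0.388 0.003]
```

View pics/s10.png

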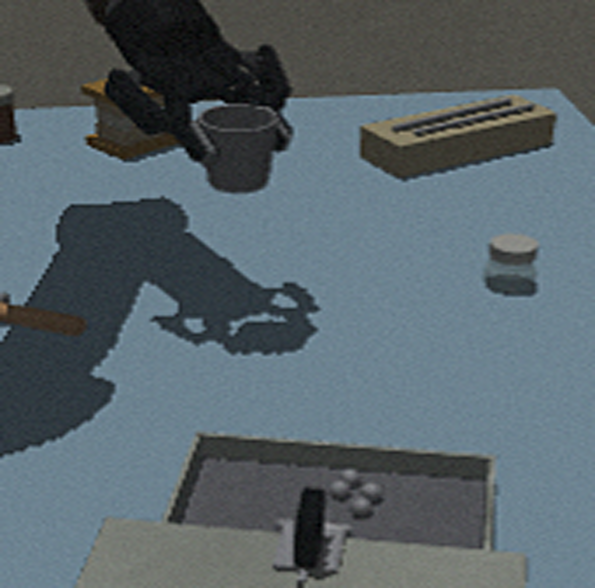

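View pics/t10.png

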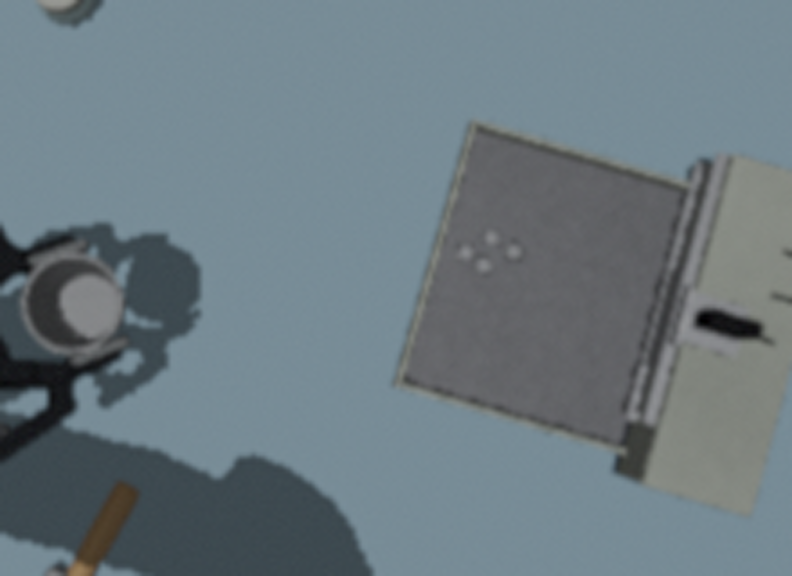

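>>> {"fn": "step_arm", "kwargs": {
  "deltas": [
    {"delta_rot": [0.1,0,0],"offset": [0,0.005,-0.018],"grip": 0},
    {"delta_rot": [0.1,0,0],"offset": [0.001,0.005,-0.022],"grip": 0},
    {"delta_rot": [0.1,0,0],"offset": [0,0.005,-0.022],"grip": 0},
    {"delta_rot": [0,0,0],"offset": [0.001,0.005,-0.022],"grip": 0},
    {"delta_rot": [0,0,0],"offset": [0,0.005,-0.022],"grip": 0},
    {"delta_rot": [0,0,0],"offset": [0.001,0.005,-0.022],"grip": 0},
    {"delta_rot": [0,0,0],"offset": [0,0.005,-0.018],"grip": 0},
    {"delta_rot": [0,0,0],"offset": [0,0.003,-0.012],"grip": 0},
    {"delta_rot": [0,0,0],"offset": [0,0,-0.002],"grip": 0},
    {"delta_rot": [0,0,0],"offset": [0,0,0],"grip": 0}
  ]
}}

```text
clock: 16.75
tcp_pos: [0.5329, 0.2451, 0.0363]
tool_rot: [[0.337, 0.921, 0.197], [-0.798, 0.39, -0.46], [-0.5, -0.003, 0.866]]
ft_force: [0.5, 0.2, -1.1]
opening: 0.0533
```

```bash
python3 st.py
python3 - <<'E'
from h import *
from rig import r
c=r.camera('side')
cv2.imwrite('pics/s11.png',cv2.resize(c['image'][120:210,240:360,::-1],None,fx=6,fy=6,interpolation=cv2.INTER_CUBIC))
from go import *
rows(np.array([.53,.25,.0215]),Rt(-67.4,30,0),3)
E
```

```text
t 16.75 q [-0.783, 1.018, -0.291, 1.554, 1.002, 1.565, -1.186] p [0.5329, 0.2451, 0.0363] F [0.5, 0.2, -1.1] open 0.0533
[[0.337, 0.921, 0.197], [-0.798, 0.39, -0.46], [-0.5, -0.003, 0.866]]
([0.1, -0.0, -0.1], [0.001, -0.0, -0.005])
([0.1, -0.0, -0.1], [0.001, -0.001, -0.006])
([0.1, -0.0, -0.1], [0.001, -0.0, -0.005])
end [0.5302 0.2498 0.0216] x [ 0.332 -0.799 -0.501] y [0.923 0.384 0.   ]
```

View pics/s11.png

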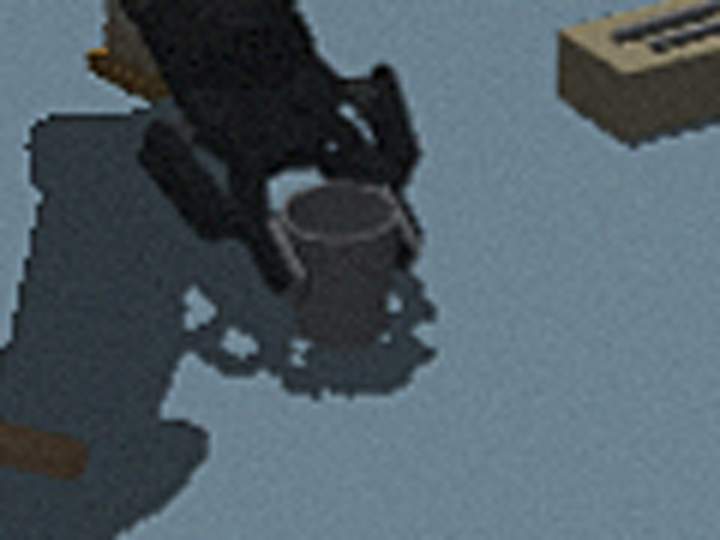

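>>> {"fn": "step_arm", "kwargs": {
  "deltas": [
    {"delta_rot": [0,0,0],"offset": [0.001,0,-0.005],"grip": 0},
    {"delta_rot": [0,0,0],"offset": [0.001,0,-0.005],"grip": 0},
    {"delta_rot": [0,0,0],"offset": [0.001,0,-0.004],"grip": 0},
    {"delta_rot": [0,0,0],"offset": [0,0,-0.001],"grip": 0},
    {"delta_rot": [0,0,0],"offset": [0,0,0],"grip": 0}
  ]
}}

```text
clock: 17.3
tcp_pos: [0.5309, 0.2505, 0.0217]
tool_rot: [[0.338, 0.92, 0.197], [-0.797, 0.391, -0.461], [-0.501, -0.002, 0.865]]
ft_force: [-0.5, -0.6, -0.4]
opening: 0.0532
```

```bash
python3 st.py
python3 - <<'E'
from h import *
from rig import r
c=r.camera('side')
cv2.imwrite('pics/s12.png',cv2.resize(c['image'][120:210,240:360,::-1],None,fx=6,fy=6,interpolation=cv2.INTER_CUBIC))
E
```

```text
t 17.3 q [-0.791, 1.044, -0.289, 1.539, 1.003, 1.56, -1.198] p [0.5309, 0.2505, 0.0217] F [-0.5, -0.6, -0.4] open 0.0532
[[0.338, 0.92, 0.197], [-0.797, 0.391, -0.461], [-0.501, -0.002, 0.865]]
```

View pics/s12.png

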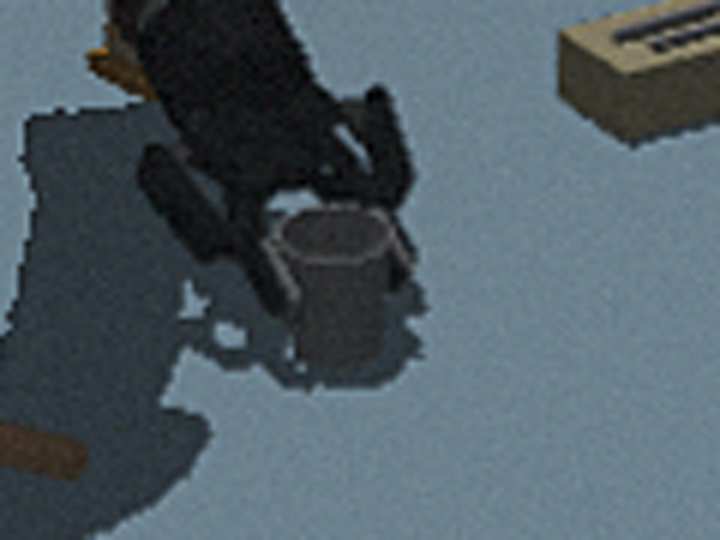

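>>> {"fn": "step_arm", "kwargs": {
  "deltas": [
    {"delta_rot": [0,0,0],"offset": [0.001,0,-0.001],"grip": 0},
    {"delta_rot": [0,0,0],"offset": [0,0,0],"grip": 0},
    {"delta_rot": [0,0,0],"offset": [0,0,0],"grip": 0.65},
    {"delta_rot": [0,0,0],"offset": [0,0,0],"grip": 0.75},
    {"delta_rot": [0,0,0],"offset": [0,0,0],"grip": 0.9},
    {"delta_rot": [0,0,0],"offset": [0,0,0],"grip": 1},
    {"delta_rot": [0,0,0],"offset": [0,0,0],"grip": 1}
  ]
}}

```text
clock: 18.05
tcp_pos: [0.5312, 0.2502, 0.0207]
tool_rot: [[0.338, 0.921, 0.197], [-0.797, 0.391, -0.461], [-0.501, -0.001, 0.865]]
ft_force: [0.3, 0.5, -0.4]
opening: 0.085
```

```bash
python3 st.py
python3 - <<'E'
from h import *
from rig import r
c=r.camera('side')
cv2.imwrite('pics/s13.png',cv2.resize(c['image'][120:210,240:360,::-1],None,fx=6,fy=6,interpolation=cv2.INTER_CUBIC))
c=r.camera('top')
cv2.imwrite('pics/t13.png',cv2.resize(c['image'][170:260,170:270,::-1],None,fx=7,fy=7,interpolation=cv2.INTER_CUBIC))
E
```

```text
t 18.05 q [-0.791, 1.046, -0.289, 1.538, 1.004, 1.559, -1.199] p [0.5312, 0.2502, 0.0207] F [0.3, 0.5, -0.4] open 0.085
[[0.338, 0.921, 0.197], [-0.797, 0.391, -0.461], [-0.501, -0.001, 0.865]]
```

View pics/s13.png

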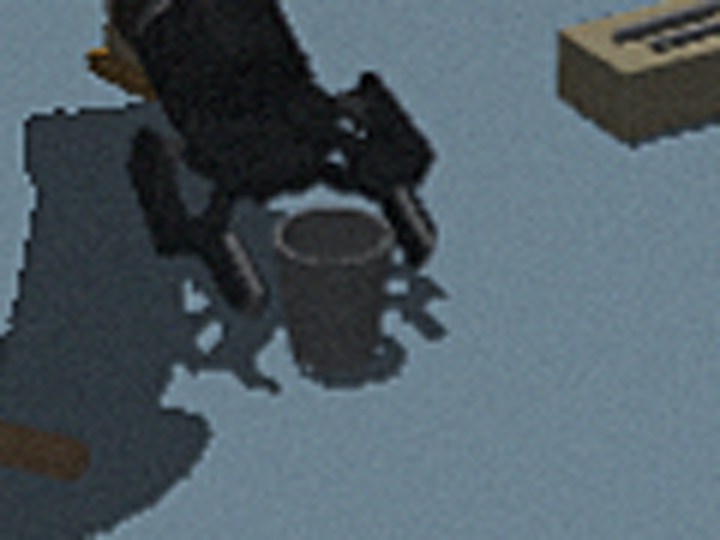

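View pics/t13.png

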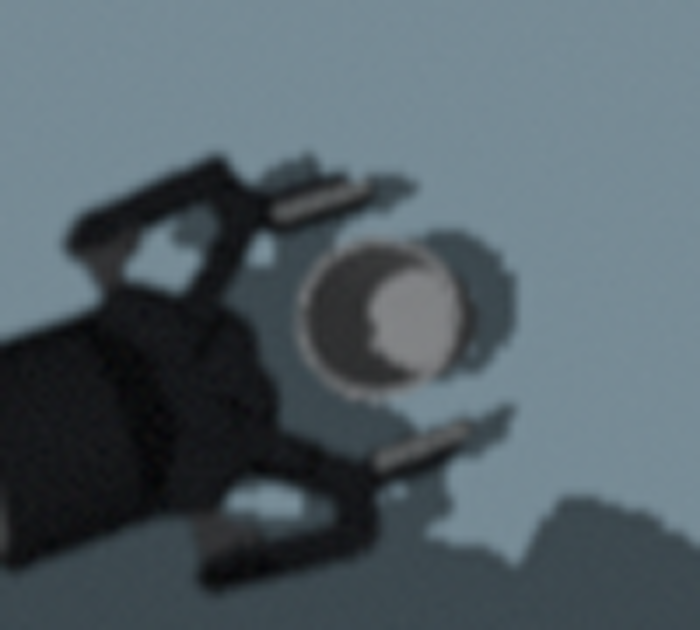

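>>> {"fn": "step_arm", "kwargs": {
  "deltas": [
    {"delta_rot": [0,0,0],"offset": [-0.01,0,0],"grip": 1},
    {"delta_rot": [0,0,0],"offset": [-0.02,0,0],"grip": 1},
    {"delta_rot": [0,0,0],"offset": [-0.02,0,0],"grip": 1},
    {"delta_rot": [0,0,0],"offset": [-0.025,0,0],"grip": 1},
    {"delta_rot": [0,0,0],"offset": [-0.025,0,0],"grip": 1},
    {"delta_rot": [0,2,0],"offset": [-0.03,0,0.01],"grip": 1},
    {"delta_rot": [0,5,0],"offset": [-0.03,0,0.03],"grip": 1},
    {"delta_rot": [0,5,0],"offset": [-0.03,0,0.03],"grip": 1},
    {"delta_rot": [0,5,0],"offset": [-0.03,0,0.03],"grip": 1}
  ]
}}

```text
clock: 19.05
tcp_pos: [0.4804, 0.3689, 0.2226]
tool_rot: [[0.267, 0.919, 0.292], [-0.622, 0.395, -0.676], [-0.736, -0.001, 0.677]]
ft_force: [0.7, 0.8, 0.9]
opening: 0.0857
```

```bash
python3 st.py
python3 - <<'E'
from h import *
from rig import r
c=r.camera('side')
cv2.imwrite('pics/s14.png',cv2.resize(c['image'][60:260,200:440,::-1],None,fx=3,fy=3,interpolation=cv2.INTER_CUBIC))
E
```

```text
t 19.05 q [-0.758, 0.708, -0.465, 1.428, 0.786, 1.687, -0.965] p [0.4804, 0.3689, 0.2226] F [0.7, 0.8, 0.9] open 0.0857
[[0.267, 0.919, 0.292], [-0.622, 0.395, -0.676], [-0.736, -0.001, 0.677]]
```

View pics/s14.png

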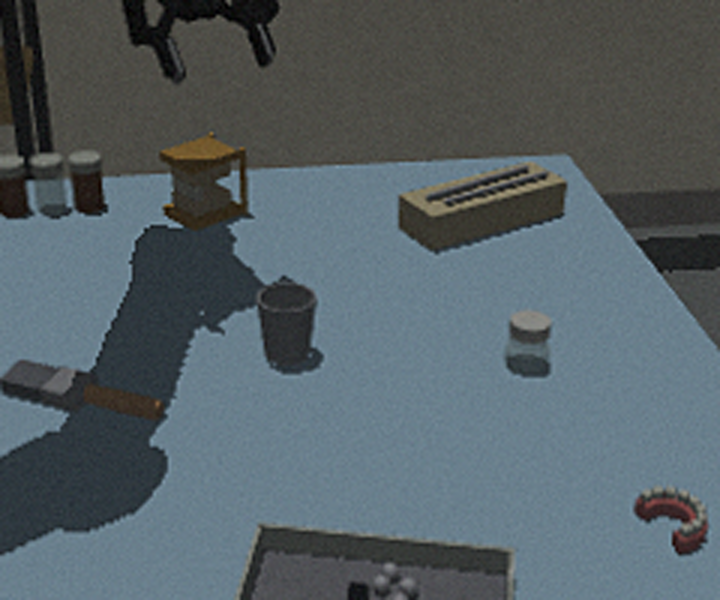

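Run:
```python
from go import *
c=rows(np.array([.4955,-.204,.23]),Rt(-106.6,90),14)
print(np.round(Rt(-106.6,90),3)); print(ik(c[0],c[1],np.array([-0.758,0.708,-0.465,1.428,0.786,1.687,-0.965])))
```

```text
([2.7, 2.9, -1.1], [0.026, -0.015, 0.028])
([2.7, 2.9, -1.1], [0.024, -0.013, 0.03])
([2.7, 2.9, -1.1], [0.023, -0.012, 0.032])
([2.7, 2.9, -1.1], [0.022, -0.01, 0.034])
([2.7, 2.9, -1.1], [0.02, -0.008, 0.035])
([2.7, 2.9, -1.1], [0.018, -0.005, 0.036])
([2.7, 2.9, -1.1], [0.017, -0.003, 0.037])
([2.7, 2.9, -1.1], [0.015, -0.001, 0.038])
([2.7, 2.9, -1.1], [0.013, 0.001, 0.039])
([2.7, 2.9, -1.1], [0.01, 0.003, 0.04])
([2.7, 2.9, -1.1], [0.009, 0.005, 0.04])
([2.7, 2.9, -1.1], [0.006, 0.006, 0.04])
([2.7, 2.9, -1.1], [0.004, 0.009, 0.04])
([2.7, 2.9, -1.1], [0.002, 0.01, 0.039])
end [ 0.4951 -0.2041  0.2304] x [ 0.     0.008 -1.   ] y [ 0.957 -0.292 -0.002]
[[-0.     0.958 -0.286]
 [-0.    -0.286 -0.958]
 [-1.     0.     0.   ]]
(array([ 0.40464327,  0.24684064, -0.0207988 ,  1.79726544, -0.00315862,
        1.10062906,  0.09315629]), np.float64(1.722533058209222e-06), np.float64(2.2225230967299243e-05))
```

>>> {"fn": "step_arm", "kwargs": {
  "deltas": [
    {"delta_rot": [2.7,2.9,-1.1],"offset": [0.026,-0.015,0.028],"grip": 1},
    {"delta_rot": [2.7,2.9,-1.1],"offset": [0.024,-0.013,0.03],"grip": 1},
    {"delta_rot": [2.7,2.9,-1.1],"offset": [0.023,-0.012,0.032],"grip": 1},
    {"delta_rot": [2.7,2.9,-1.1],"offset": [0.022,-0.01,0.034],"grip": 1},
    {"delta_rot": [2.7,2.9,-1.1],"offset": [0.02,-0.008,0.035],"grip": 1},
    {"delta_rot": [2.7,2.9,-1.1],"offset": [0.018,-0.005,0.036],"grip": 1},
    {"delta_rot": [2.7,2.9,-1.1],"offset": [0.017,-0.003,0.037],"grip": 1},
    {"delta_rot": [2.7,2.9,-1.1],"offset": [0.015,-0.001,0.038],"grip": 1},
    {"delta_rot": [2.7,2.9,-1.1],"offset": [0.013,0.001,0.039],"grip": 1},
    {"delta_rot": [2.7,2.9,-1.1],"offset": [0.01,0.003,0.04],"grip": 1},
    {"delta_rot": [2.7,2.9,-1.1],"offset": [0.009,0.005,0.04],"grip": 1},
    {"delta_rot": [2.7,2.9,-1.1],"offset": [0.006,0.006,0.04],"grip": 1},
    {"delta_rot": [2.7,2.9,-1.1],"offset": [0.004,0.009,0.04],"grip": 1},
    {"delta_rot": [2.7,2.9,-1.1],"offset": [0.002,0.01,0.039],"grip": 1},
    {"delta_rot": [0,0,0],"offset": [0,0,0],"grip": 1},
    {"delta_rot": [0,0,0],"offset": [0,0,0],"grip": 1}
  ]
}}

```text
clock: 20.7
tcp_pos: [0.4937, -0.209, 0.2277]
tool_rot: [[-0.009, 0.956, -0.292], [-0.01, -0.292, -0.956], [-1.0, -0.005, 0.012]]
ft_force: [0.4, 1.3, 0.3]
opening: 0.0852
```

```bash
python3 st.py
python3 - <<'E'
from h import *
from rig import r
s=r.observe()
T=np.eye(4);T[:3,:3]=s['tool_rot'];T[:3,3]=s['tcp_pos']
c=r.camera('wrist');E=T@c['mount']
cv2.imwrite('pics/w15.png',c['image'][:,:,::-1])
X=cloud(c,E);Z=X[:,:,2]; m=(np.hypot(X[:,:,0]-.495,X[:,:,1]+.204)<.04)&(Z>.125)&(Z<.142)
P=X[m];print(m.sum(),np.median(Z[m]),cv2.minAreaRect((P[:,:2]*1000).astype(np.float32)))
E
```

```text
t 20.7 q [0.461, 0.249, -0.141, 1.815, 0.053, 1.086, 0.003] p [0.4937, -0.209, 0.2277] F [0.4, 1.3, 0.3] open 0.0852
[[-0.009, 0.956, -0.292], [-0.01, -0.292, -0.956], [-1.0, -0.005, 0.012]]
561 0.13524993041944094 ((499.7634582519531, -203.30992126464844), (33.47761917114258, 11.223896980285645), 73.32926177978516)
```

View pics/w15.png

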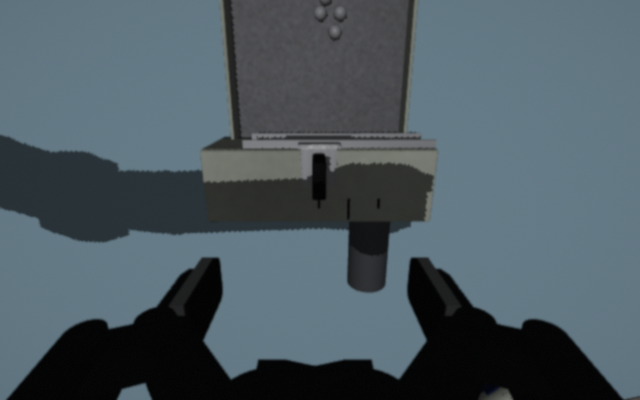

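>>> {"fn": "step_arm", "kwargs": {
  "deltas": [
    {"delta_rot": [0,0.5,0],"offset": [0.025,0.001,-0.003],"grip": 1},
    {"delta_rot": [0,0.3,0],"offset": [0.025,0.001,-0.003],"grip": 1},
    {"delta_rot": [0,0,0],"offset": [0.025,0,0],"grip": 1},
    {"delta_rot": [0,0,0],"offset": [0.02,0,0],"grip": 1},
    {"delta_rot": [0,0,0],"offset": [0,0,0],"grip": 1}
  ]
}}

```text
clock: 21.25
tcp_pos: [0.4949, -0.1994, 0.1297]
tool_rot: [[-0.01, 0.958, -0.286], [0.006, -0.286, -0.958], [-1.0, -0.011, -0.003]]
ft_force: [0.1, -0.4, -0.2]
opening: 0.0848
```

```bash
python3 st.py
python3 - <<'E'
from h import *
from rig import r
c=r.camera('side')
cv2.imwrite('pics/s16.png',cv2.resize(c['image'][200:330,240:390,::-1],None,fx=4.5,fy=4.5,interpolation=cv2.INTER_CUBIC))
c=r.camera('wrist')
cv2.imwrite('pics/w16.png',c['image'][:,:,::-1])
E
```

```text
t 21.25 q [0.452, 0.363, -0.142, 1.909, 0.061, 0.886, -0.01] p [0.4949, -0.1994, 0.1297] F [0.1, -0.4, -0.2] open 0.0848
[[-0.01, 0.958, -0.286], [0.006, -0.286, -0.958], [-1.0, -0.011, -0.003]]
```

View pics/s16.png

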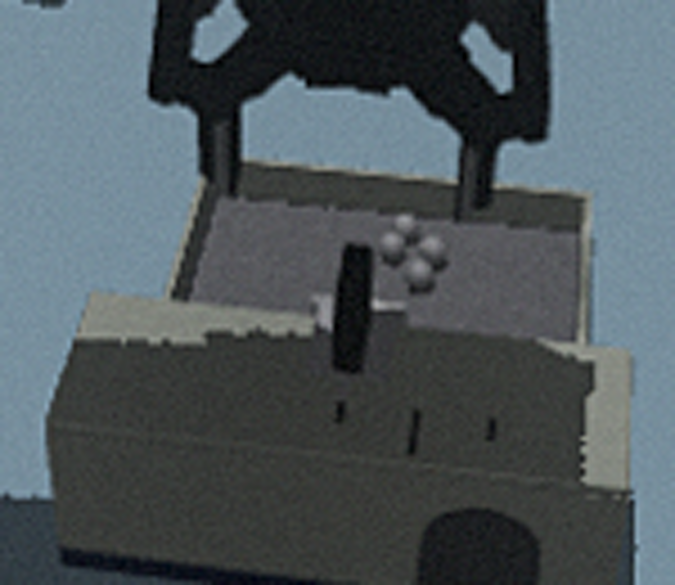

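View pics/w16.png

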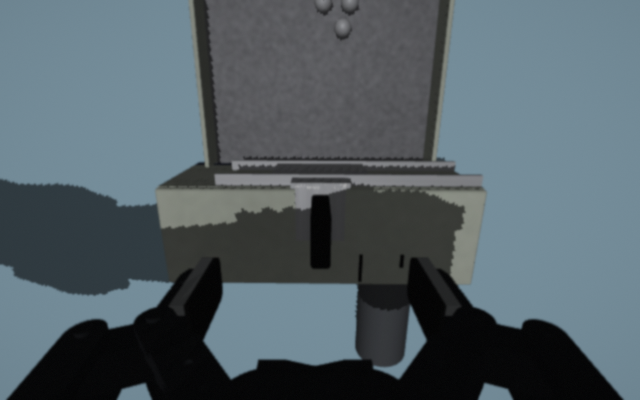

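Run:
```python
from h import *
from rig import r
s=r.observe()
c=r.camera('wrist');M=c['mount']
for x in (0,-.013,-.019,-.032,-.045,-.06):
    print(x,[np.round(proj(c,[x,y,z],M)[0],0).tolist() for y,z in ((-.0425,0),(.0425,0),(.0425,-.011),(.0425,.011))])
D=c['depth'];
for uv in ((213,265),(418,265),(205,300),(425,300)):
    d=ray(c,[uv])[0]*D[uv[1],uv[0]]; print(uv,D[uv[1],uv[0]],np.round(M[:3,:3]@d+M[:3,3],4))
```

```text
0 [[239.0, 236.0], [385.0, 236.0], [387.0, 219.0], [384.0, 253.0]]
-0.013 [[233.0, 246.0], [390.0, 247.0], [392.0, 228.0], [389.0, 265.0]]
-0.019 [[231.0, 252.0], [393.0, 252.0], [394.0, 233.0], [391.0, 270.0]]
-0.032 [[224.0, 264.0], [399.0, 264.0], [401.0, 244.0], [397.0, 284.0]]
-0.045 [[216.0, 279.0], [406.0, 279.0], [408.0, 257.0], [404.0, 300.0]]
-0.06 [[206.0, 299.0], [416.0, 300.0], [419.0, 276.0], [413.0, 322.0]]
(213, 265) 0.13501815 [-0.0515 -0.0409 -0.0109]
(418, 265) 0.13393466 [-0.0523  0.0445 -0.0114]
(205, 300) 0.12602553 [-0.0637 -0.0412 -0.0024]
(425, 300) 0.12485249 [-0.0646  0.0443 -0.0031]
```

>>> {"fn": "step_arm", "kwargs": {
  "deltas": [
    {"delta_rot": [0,0,0],"offset": [-0.02,0,0],"grip": 0.5},
    {"delta_rot": [0,0,0],"offset": [0,0,0],"grip": 0.2},
    {"delta_rot": [0,0,0],"offset": [0,0,0],"grip": 0.2},
    {"delta_rot": [0,0,0],"offset": [0,0,0],"grip": 0.2},
    {"delta_rot": [0,0,0],"offset": [0,0,0],"grip": 0.2},
    {"delta_rot": [0,0,0],"offset": [0,0,0],"grip": 0.2}
  ]
}}

```text
clock: 22.0
tcp_pos: [0.496, -0.2035, 0.1516]
tool_rot: [[-0.006, 0.957, -0.291], [0.004, -0.291, -0.957], [-1.0, -0.006, -0.002]]
ft_force: [0.5, 0.7, -0.1]
opening: 0.0172
```

```bash
python3 st.py
python3 - <<'E'
from h import *
from rig import r
s=r.observe()
T=np.eye(4);T[:3,:3]=s['tool_rot'];T[:3,3]=s['tcp_pos']
c=r.camera('wrist');M=c['mount']
cv2.imwrite('pics/w17.png',c['image'][:,:,::-1])
P=cloud(c,M); m=(c['depth']>0)&(P[:,:,0]>-.09)&(P[:,:,0]<.02)&(abs(P[:,:,1])<.04)&(abs(P[:,:,2])<.02)
Q=P[m]; print(m.sum(),Q.min(0),Q.max(0)); 
for lo in (-.02,0): 
  q=Q[(Q[:,1]>lo)&(Q[:,1]<lo+.02)]; print(len(q),np.percentile(q,[50,95,99],axis=0).round(4).tolist() if len(q) else '')
X=cloud(c,T@M);Z=X[:,:,2]; m=(np.hypot(X[:,:,0]-.495,X[:,:,1]+.204)<.04)&(Z>.125)&(Z<.142)
if m.sum(): print(m.sum(),cv2.minAreaRect((X[m][:,:2]*1000).astype(np.float32)))
E
```

```text
t 22.0 q [0.458, 0.336, -0.141, 1.889, 0.056, 0.927, -0.005] p [0.496, -0.2035, 0.1516] F [0.5, 0.7, -0.1] open 0.0172
[[-0.006, 0.957, -0.291], [0.004, -0.291, -0.957], [-1.0, -0.006, -0.002]]
13734 [-0.08999679 -0.03999666 -0.01794281] [0.01991997 0.03999361 0.01581459]
3126 [[-0.0658, -0.0111, -0.0115], [0.0152, -0.002, 0.0068], [0.0171, -0.0002, 0.0099]]
3214 [[-0.0587, 0.0119, -0.0112], [0.0169, 0.019, 0.0091], [0.0179, 0.0198, 0.0137]]
1006 ((500.07061767578125, -203.4408416748047), (33.969215393066406, 12.016128540039062), 73.2197265625)
```

View pics/w17.png

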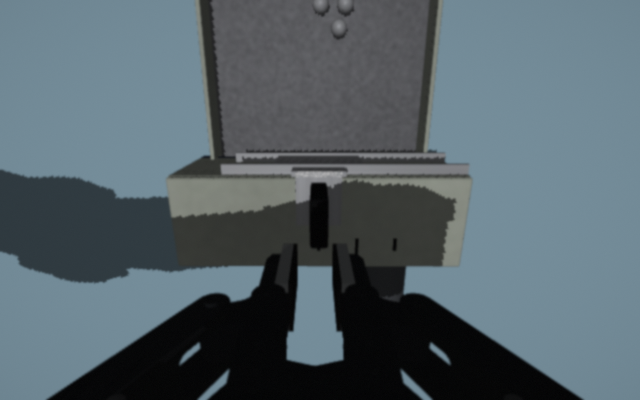

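Run:
```python
from h import *
from rig import r
s=r.observe();T=np.eye(4);T[:3,:3]=s['tool_rot'];T[:3,3]=s['tcp_pos']
c=r.camera('wrist');M=c['mount'];P=cloud(c,M)
for v in range(240,275,5): print(v,[(u,np.round(P[v,u],3).tolist()) for u in (285,291,340,346)])
print(proj(c,[[.0,0,0],[-.019,0,0],[-.03,0.0085,-.011]],M))
```

```text
240 [(285, [0.06, -0.022, 0.031]), (291, [0.061, -0.017, 0.031]), (340, [0.061, 0.021, 0.032]), (346, [0.061, 0.026, 0.032])]
245 [(285, [-0.034, -0.012, -0.011]), (291, [-0.033, -0.01, -0.011]), (340, [-0.035, 0.013, -0.012]), (346, [-0.035, 0.016, -0.012])]
250 [(285, [-0.039, -0.012, -0.011]), (291, [-0.039, -0.009, -0.012]), (340, [-0.039, 0.013, -0.012]), (346, [-0.039, 0.016, -0.012])]
255 [(285, [-0.043, -0.012, -0.011]), (291, [-0.043, -0.009, -0.011]), (340, [-0.043, 0.013, -0.011]), (346, [-0.044, 0.015, -0.012])]
260 [(285, [-0.048, -0.011, -0.011]), (291, [-0.048, -0.009, -0.011]), (340, [-0.049, 0.012, -0.012]), (346, [-0.048, 0.015, -0.011])]
265 [(285, [-0.053, -0.011, -0.012]), (291, [-0.052, -0.008, -0.011]), (340, [-0.053, 0.012, -0.012]), (346, [-0.053, 0.015, -0.012])]
270 [(285, [-0.056, -0.01, -0.011]), (291, [-0.057, -0.008, -0.012]), (340, [-0.056, 0.012, -0.011]), (346, [-0.057, 0.014, -0.012])]
[[312.0304695  236.33605823]
 [311.7079974  251.77648554]
 [329.08986227 242.02479291]]
```

>>> {"fn": "step_arm", "kwargs": {
  "deltas": [
    {"delta_rot": [0,0,0],"offset": [0,0.002,0],"grip": 0.65},
    {"delta_rot": [0,0,0],"offset": [0,0,0],"grip": 0.65},
    {"delta_rot": [0,0,0],"offset": [0.02,0,0],"grip": 0.65},
    {"delta_rot": [0,0,0],"offset": [0.02,0,0],"grip": 0.65},
    {"delta_rot": [0,0,0],"offset": [0.01,0,0],"grip": 0.65},
    {"delta_rot": [0,0,0],"offset": [0,0,0],"grip": 0.65}
  ]
}}

```text
clock: 22.7
tcp_pos: [0.4968, -0.2035, 0.1005]
tool_rot: [[-0.008, 0.957, -0.291], [0.005, -0.291, -0.957], [-1.0, -0.009, -0.002]]
ft_force: [-0.5, -0.0, 0.5]
opening: 0.0554
```

```bash
python3 st.py
python3 - <<'E'
from h import *
from rig import r
c=r.camera('side')
cv2.imwrite('pics/s18.png',cv2.resize(c['image'][200:330,240:390,::-1],None,fx=4.5,fy=4.5,interpolation=cv2.INTER_CUBIC))
c=r.camera('wrist')
cv2.imwrite('pics/w18.png',c['image'][:,:,::-1])
E
```

```text
t 22.7 q [0.451, 0.407, -0.136, 1.923, 0.071, 0.824, -0.018] p [0.4968, -0.2035, 0.1005] F [-0.5, -0.0, 0.5] open 0.0554
[[-0.008, 0.957, -0.291], [0.005, -0.291, -0.957], [-1.0, -0.009, -0.002]]
```

View pics/s18.png

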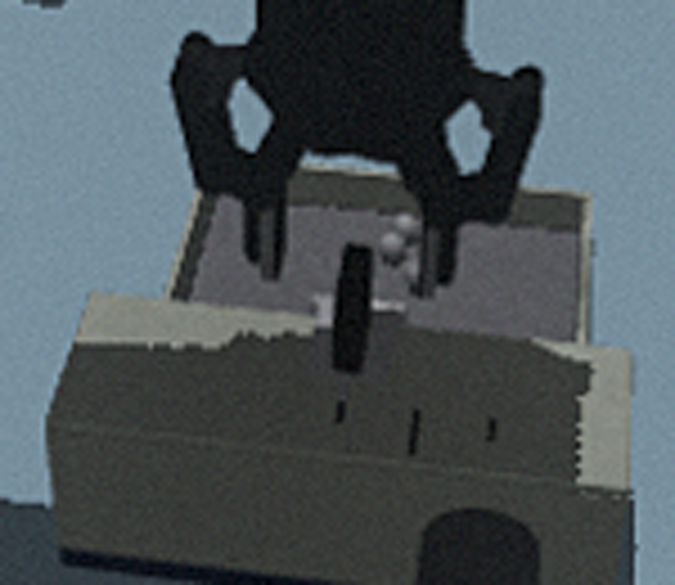

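View pics/w18.png

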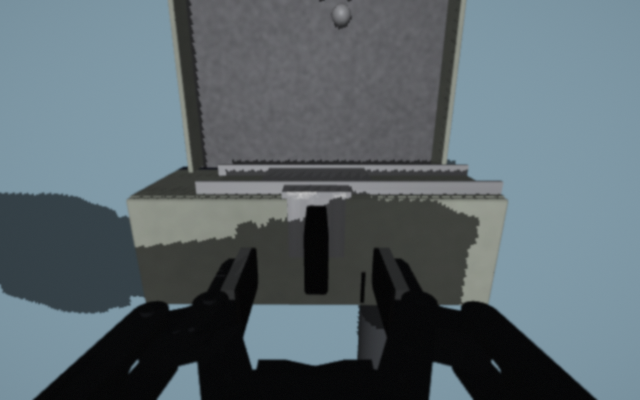

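>>> {"fn": "step_arm", "kwargs": {
  "deltas": [
    {"delta_rot": [0,0,0],"offset": [0.01,0,0],"grip": 0.65},
    {"delta_rot": [0,0,0],"offset": [0.01,0,0],"grip": 0.65},
    {"delta_rot": [0,0,0],"offset": [0.008,0,0],"grip": 0.65},
    {"delta_rot": [0,0,0],"offset": [0,0,0],"grip": 0.65}
  ]
}}

```text
clock: 23.2
tcp_pos: [0.4966, -0.2035, 0.0724]
tool_rot: [[-0.008, 0.957, -0.291], [0.004, -0.291, -0.957], [-1.0, -0.008, -0.002]]
ft_force: [-0.2, 0.2, -0.4]
opening: 0.0553
```

```bash
python3 st.py
python3 - <<'E'
from h import *
from rig import r
c=r.camera('side')
cv2.imwrite('pics/s19.png',cv2.resize(c['image'][200:330,240:390,::-1],None,fx=4.5,fy=4.5,interpolation=cv2.INTER_CUBIC))
E
```

```text
t 23.2 q [0.447, 0.449, -0.131, 1.94, 0.08, 0.766, -0.025] p [0.4966, -0.2035, 0.0724] F [-0.2, 0.2, -0.4] open 0.0553
[[-0.008, 0.957, -0.291], [0.004, -0.291, -0.957], [-1.0, -0.008, -0.002]]
```

View pics/s19.png

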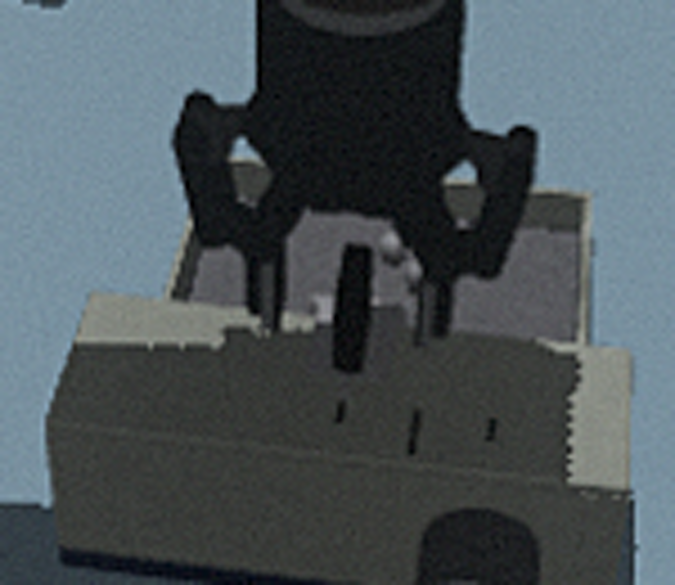

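Tips straddle the tab's upper half. Close on it.

>>> {"fn": "step_arm", "kwargs": {
  "deltas": [
    {"delta_rot": [0,0,0],"offset": [0.002,0,0],"grip": 0.4},
    {"delta_rot": [0,0,0],"offset": [0,0,0],"grip": 0.2},
    {"delta_rot": [0,0,0],"offset": [0,0,0],"grip": 0},
    {"delta_rot": [0,0,0],"offset": [0,0,0],"grip": 0},
    {"delta_rot": [0,0,0],"offset": [0,0,0],"grip": 0},
    {"delta_rot": [0,0,0],"offset": [0,0,0],"grip": 0}
  ]
}}

```text
clock: 23.85
tcp_pos: [0.4983, -0.2041, 0.0723]
tool_rot: [[-0.004, 0.957, -0.291], [0.003, -0.291, -0.957], [-1.0, -0.005, -0.002]]
ft_force: [0.2, -0.0, 1.0]
opening: 0.0112
```

```bash
python3 st.py
python3 - <<'E'
from h import *
from rig import r
c=r.camera('side')
cv2.imwrite('pics/s20.png',cv2.resize(c['image'][200:330,240:390,::-1],None,fx=4.5,fy=4.5,interpolation=cv2.INTER_CUBIC))
E
```

```text
t 23.85 q [0.447, 0.449, -0.131, 1.94, 0.08, 0.762, -0.025] p [0.4983, -0.2041, 0.0723] F [0.2, -0.0, 1.0] open 0.0112
[[-0.004, 0.957, -0.291], [0.003, -0.291, -0.957], [-1.0, -0.005, -0.002]]
```

View pics/s20.png

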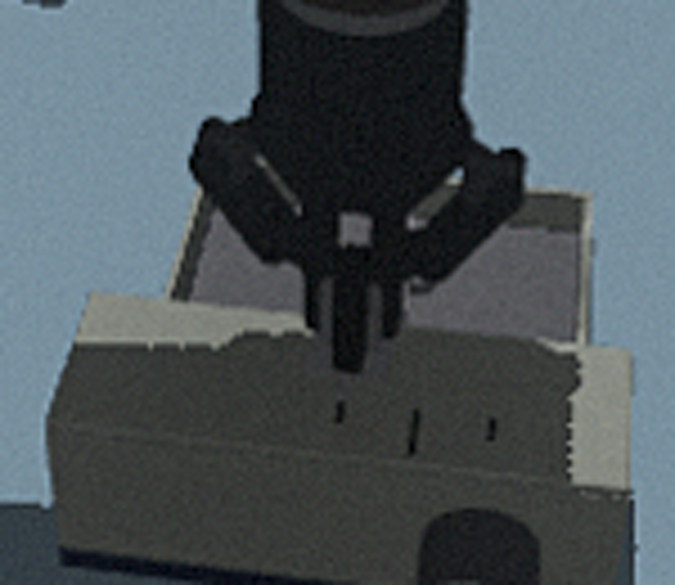

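>>> {"fn": "step_arm", "kwargs": {
  "deltas": [
    {"delta_rot": [0,0,0],"offset": [0,0.003,0],"grip": 0},
    {"delta_rot": [0,0,0],"offset": [0,0.005,0],"grip": 0},
    {"delta_rot": [0,0,0],"offset": [0,0.005,0],"grip": 0},
    {"delta_rot": [0,0,0],"offset": [0,0.005,0],"grip": 0},
    {"delta_rot": [0,0,0],"offset": [0,0.005,0],"grip": 0},
    {"delta_rot": [0,0,0],"offset": [0,0.004,0],"grip": 0},
    {"delta_rot": [0,0,0],"offset": [0,0.003,0],"grip": 0},
    {"delta_rot": [0,0,0],"offset": [0,0,0],"grip": 0},
    {"delta_rot": [0,0,0],"offset": [0,0,0],"grip": 0}
  ]
}}

```text
clock: 24.8
tcp_pos: [0.5254, -0.2123, 0.0723]
tool_rot: [[-0.007, 0.957, -0.291], [0.004, -0.291, -0.957], [-1.0, -0.008, -0.002]]
ft_force: [-6.3, 2.1, 9.8]
opening: 0.0114
```

```bash
python3 st.py
python3 - <<'E'
from h import *
from rig import r
s=r.observe();print('travel',(np.array(s['tcp_pos'])-[.4983,-.2041,.0723])@[.957,-.291,0])
c=r.camera('side')
cv2.imwrite('pics/s21.png',cv2.resize(c['image'][220:310,260:380,::-1],None,fx=6,fy=6,interpolation=cv2.INTER_CUBIC))
c=r.camera('wrist')
cv2.imwrite('pics/w21.png',c['image'][:,:,::-1])
E
```

```text
t 24.8 q [0.439, 0.492, -0.128, 1.867, 0.083, 0.796, -0.028] p [0.5254, -0.2123, 0.0723] F [-6.3, 2.1, 9.8] open 0.0114
[[-0.007, 0.957, -0.291], [0.004, -0.291, -0.957], [-1.0, -0.008, -0.002]]
travel 0.02827858249355076
```

View pics/s21.png

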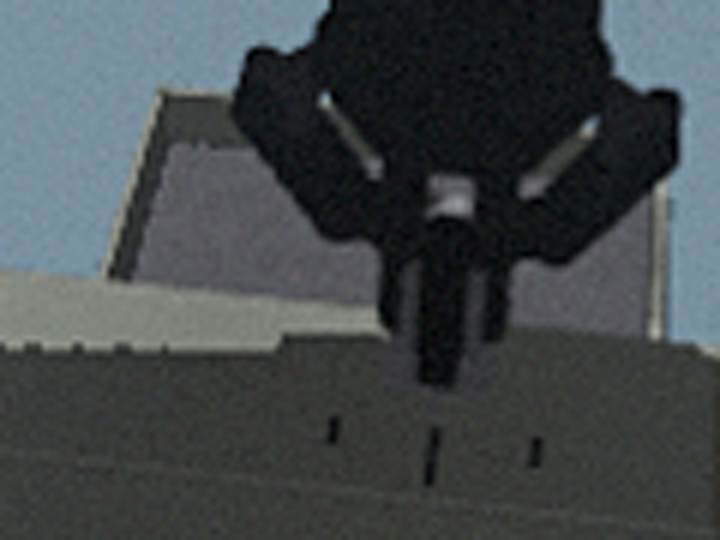

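View pics/w21.png

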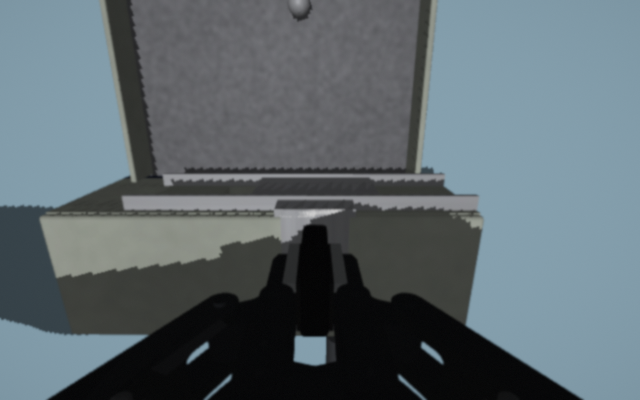

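>>> {"fn": "step_arm", "kwargs": {
  "deltas": [
    {"delta_rot": [0,0,0],"offset": [0,0.0015,0],"grip": 0},
    {"delta_rot": [0,0,0],"offset": [0,0,0],"grip": 0},
    {"delta_rot": [0,0,0],"offset": [0,0,0],"grip": 0},
    {"delta_rot": [0,0,0],"offset": [0,0,0],"grip": 0}
  ]
}}

```text
clock: 25.3
tcp_pos: [0.5266, -0.2126, 0.0723]
tool_rot: [[-0.008, 0.957, -0.291], [0.004, -0.291, -0.957], [-1.0, -0.008, -0.002]]
ft_force: [-6.6, 2.3, 9.7]
opening: 0.0113
```

```bash
python3 st.py
python3 - <<'E'
from h import *
from rig import r
s=r.observe();print('travel',(np.array(s['tcp_pos'])-[.4983,-.2041,.0723])@[.957,-.291,0])
c=r.camera('side')
cv2.imwrite('pics/s22.png',c['image'][:,:,::-1])
c=r.camera('top')
cv2.imwrite('pics/t22.png',c['image'][:,:,::-1])
X=cloud(c);Z=X[:,:,2]
for n,(u0,v0,u1,v1,zl,zh) in dict(jar=(230,110,265,145,.03,.06),model=(325,90,370,130,.008,.06),brush=(220,255,280,330,.006,.06),pot=(195,190,255,245,.055,.075)).items():
    roi=np.zeros((400,640),bool);roi[v0:v1,u0:u1]=1
    m=roi&(Z>zl)&(Z<zh);P=X[m];print(n,m.sum(),cv2.minAreaRect((P[:,:2]*1000).astype(np.float32)))
E
```

```text
t 25.3 q [0.439, 0.494, -0.128, 1.863, 0.083, 0.797, -0.028] p [0.5266, -0.2126, 0.0723] F [-6.6, 2.3, 9.7] open 0.0113
[[-0.008, 0.957, -0.291], [0.004, -0.291, -0.957], [-1.0, -0.008, -0.002]]
travel 0.02955150954822338
jar 210 ((740.7055053710938, 241.9615936279297), (38.552284240722656, 38.881534576416016), 50.979183197021484)
model 208 ((794.552001953125, -15.89755630493164), (41.382408142089844, 60.40785217285156), 18.821592330932617)
brush 772 ((311.65850830078125, 237.2652587890625), (137.87216186523438, 117.19989776611328), 8.061188697814941)
pot 125 ((510.87567138671875, 290.5777893066406), (55.578102111816406, 56.95329284667969), 22.219011306762695)
```

View pics/s22.png

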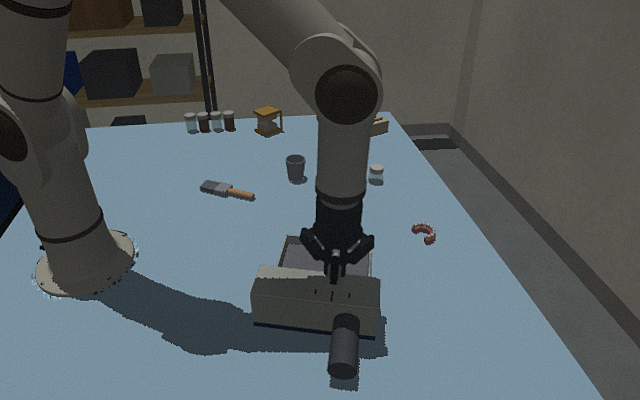

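View pics/t22.png

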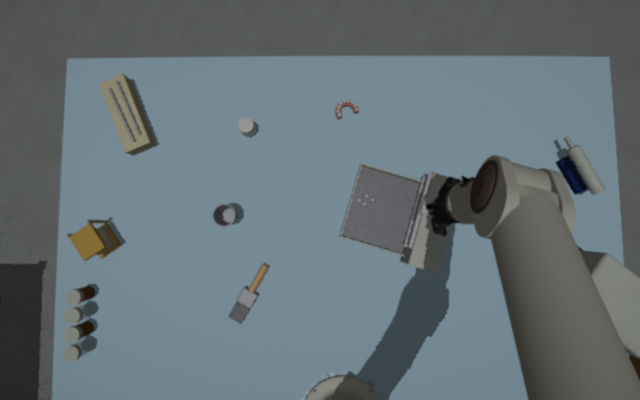

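```bash
python3 -c "
from rig import r
print(r.sign_off())"
```

```text
the job is handed in; nothing more can be done
None
```

I handed the job in at 25.3 s. All four castings are in the tray, the empty pot is back on the bench, and the shutter is held at about half open.

**Last checks**
- **Castings:** all four show in the tray in the top camera view, and the pot is empty.
- **Pot:** it stands upright at about (0.51, 0.29) m, clear of the tray and not touched by the arm.
- **Shutter:** the tab is pinched between the fingers, with a measured travel of 29.6 mm. The wrist sensor reads about 7 N along the travel, which fits the spring at half open. In the side view the tab lines up with the long middle mark. It never went past about 30 mm.
- **Bystanders:** the jar and dental model are within 1 mm of where they started.

**What went wrong or disagreed**
- **First grasp failed:** it closed too shallow and pushed the upright pot about 10 mm. I reopened, moved in further and gripped it properly.
- **Finger ends short of the TCP:** the wrist camera showed the real finger ends about 30 mm behind the reported TCP with the fingers nearly shut, and about 45 mm with them open. I placed the tab grip using the camera.
- **Brush reading unclear:** the fitted outline for the brush came out different at the end (137.9 x 117.2 mm against 75.7 x 159.4 mm, centre 18 mm off). Its pixels in the top view look unchanged, so I took this as a measurement outlier, not movement.
- **Vertical reading at the tab:** the wrist sensor also shows about 10 N vertically while holding the tab.

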